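# Empty the tub sealer and strip its tooling

### The job

Shut down the tub sealer: put every sealed tub from its catch tray into the grey tote, before or after the rest. Swing the clamp arm well clear, then take the tooling stack apart from the top down, one part at a time: first the punch, then the guide sleeve, then the blue outer frame, and set the three down separately on the green drying mat. Leave the clamp open, and leave the tape, nozzle and label roll alone.

Things in the scene. Friction and masses are not known exactly. Their poses are not given: they have to be found in the camera images.
- sealer: Tabletop tub sealer, fixed to the table, low and long along its own y axis. Origin on the table. Own x points away from the robot, own y to the robot's left (yaw within 0.1 rad). White housing 110 (x) x 155 (y) x 50 mm high at y +45..+200 mm carries the tooling stack (axis at y = +90 mm) and the clamp's post (24 mm thick, axis at y = +170 mm, top at z 171 mm). The steel catch tray adjoins it, y +45..-205 mm.
- tray_mid (a point): Centre of the catch tray's floor (4 mm above the table); inside 106 (x) x 242 (y) mm, lip 13 mm above the table, open above. The tubs stand in it in one row along y about 56 mm apart.
- nest_mid (a point): Centre of the tooling nest on the housing's top plate, 50 mm above the table, axes as the sealer's. Ridges 12 mm high round a 68 mm square opening hold the outer frame. Frame and sleeve both stand on this plate, the punch hangs in the sleeve; all are square, sides parallel to the sealer's x and y, with 2 mm or more of play each side, and lift straight up; nothing but the clamp and the parts above holds them.
- clamp (a joint): Clamp arm on the post, turning about a vertical axis. 0: arm lies over the stack, 2 mm above the punch's knob (starts 0 to 0.12 rad); grows as the arm swings away from the robot (counter-clockwise from above), stop at 1.75 rad. Light friction (about 0.7 N at the handle), no spring: it stays where it is left.
- clamp_handle (a point): Grip point on the upright red handle pin at the clamp arm's free end, about 206 mm above the table. Pin round, 16 mm thick, its free part from 21 mm below to 19 mm above this point; the arm itself (22 mm wide, 10 mm thick) lies below.
- clamp_pivot (a point): Point on the clamp's vertical pivot axis (over the post), level with the handle point; 86 mm from it.
- punch_mid (a point): Sealing punch, topmost part of the stack, half-way up its 65 mm. Own z up: steel foot 34x34x26 mm in the sleeve, steel flange 46x46x6 mm (rests on the sleeve's rim, about 130 mm above the table), black knob 24x24x34 mm on top. 0.13 kg. Stands on its foot when set down.
- sleeve_mid (a point): Guide sleeve, bare aluminium square tube 49x49 mm outside, 38 mm inside, 80 mm high; point at its centre (half-way up, on its empty axis), own z along the tube. Second part of the stack: stands inside the frame and its top 34 mm show above it. 0.14 kg.
- frame_mid (a point): Outer frame, blue square tube 64x64 mm outside, 53 mm inside, 46 mm high; centre point, own z along the tube. Lowest part of the stack: its top 34 mm show above the nest's ridges. 0.16 kg.
- tote_in (a point): Grey open tote, fixed: centre of its inner floor, 4 mm above the table. Inside 122 (own x) x 232 (own y) mm, walls 50 mm high over the table and 4 mm thick.
- mat_top (a point): Green drying mat, fixed, 112 (own x) x 300 (own y) x 4 mm: centre of its top. Tote and mat lie in front of the sealer, one to the left and one to the right, which is which varies.
- tape_roll: Roll of brown tape, 92 mm wide, 48 mm high, loose bystander; origin under its centre.
- nozzle: Steel piping nozzle, cone 27 mm wide, 40 mm high, loose bystander; origin under its centre.
- label_roll: White label roll, 69 mm wide, 40 mm high, loose bystander; origin under its centre.
- tub_0_mid (a point): Sealed tub, square white plastic with orange lid, 46x46 mm (lid 47 mm), 40 mm high, 0.08 kg; centre point, own z up. Two to four of the tubs are there, the others None.
- tub_1_mid (a point): Sealed tub, square white plastic with orange lid, 46x46 mm (lid 47 mm), 40 mm high, 0.08 kg; centre point, own z up. Two to four of the tubs are there, the others None.
- tub_2_mid (a point): Sealed tub, square white plastic with orange lid, 46x46 mm (lid 47 mm), 40 mm high, 0.08 kg; centre point, own z up. Two to four of the tubs are there, the others None.
- tub_3_mid (a point): Sealed tub, square white plastic with orange lid, 46x46 mm (lid 47 mm), 40 mm high, 0.08 kg; centre point, own z up. Two to four of the tubs are there, the others None.
Things that resemble listed ones, but are neither listed nor needed, are in the scene too. Leave any red or turquoise look-alike of the part that bears tub_1_mid alone.

How it is judged:
By the outcome, as a careful person would: the job done as asked, in the order asked, and still so for the second after the job is handed in, with the robot touching nothing.
Of tub_0, tub_1, tub_2, tub_3 only 2 to 4 are there at a start; the rules pass over those that are not, and their reading is None.
At some moment in a run one of tub_0, tub_1, tub_2, tub_3 may be knocked a few centimetres aside while the robot is not near it.
Once in a run the grip may slacken for a moment while it holds something.
It also fails if it takes over 210 s, if anything falls off the work surface, if the arm or the gripper's body presses on something with over 40 N, if the wrist force passes 120 N, or if a joint passes its speed limit or range.

### The arm

A 6-joint arm with a two-finger parallel gripper is mounted at the origin on a cart in front of the work surface, level with it; the furniture and walls round the work are solid. World frame = base frame: x ahead of the robot, y to its left, z up, the work surface at z = 0. Lengths are in m, angles in rad, forces in N, time in s.
With the tool pointing down it reaches from about 0.35 to 0.775 m from the base axis. Payload 7.3 kg.
Tool frame: the origin (TCP) lies on the front face of the gripper's body, between the roots of the fingers; the fingertips stand 66 mm ahead of it and the grasp point (between the pads) lies 47 mm ahead of it; z points along the fingers, y is the direction in which the jaws open and shut (so a half turn about z gives the same grasp; the last joint's range is limited). The gripper opens to 92 mm and grips with 3 to 60 N. Pads are 19 mm wide; open, the fingers measure 130 mm over their backs; the gripper's body (75 mm by 190 mm) begins 47 mm behind the grasp point.
Start: joints at [1.023, 0.342, 1.524, -0, 1.275, -0.146], TCP at [0.205, 0.483, 0.292] pointing down, gripper open.
Joint ranges: [-2.53, 2.53], [-0.77, 2.02], [0.04, 2.7], [-1, 4.14], [0.28, 2.66], [-3.11, 3.11]. Speed limits (rad/s): [2.57, 2.57, 3.14, 3.14, 3.14, 3.14].

### API

Orientations are given as [roll, pitch, yaw] about the fixed x, y, z axes, in that order (R = Rz(yaw) Ry(pitch) Rx(roll)).
In Python, from cell import observe, read_camera, hand_in, search_frame, tip_of gives the robot as it stands. The module is installed in compiled form; this text tells all that it offers.
- The arm moves only by the tool apply_moves, never from a script. Its argument "motion" is a list of rows, each an object with "offset": the shift along the tool's x, y, z in mm, a list of three; "rotation": the turn, a rotation vector about the tool's x, y, z in rad, a list of three. In form: [{"offset": [x, y, z], "rotation": [rx, ry, rz]}, ...]. A call has 1 to 12 rows; each row shifts and turns the pose as measured when the row begins, along the tool's axes as they then stand; what a row does not reach is not made up. A row lasts 1/12 s, in which the tool goes at most 41.7 mm and 7.16 degrees, less where a joint would pass 70% of its speed; a pose out of reach is approached as far as the arm can. A call with a gripper value outside its range is refused whole. "grip" is the closure, from 0 (fully open) to 1 (shut), set as the call begins (left out, the last holds). The fingers move at their own pace and stop on an object; "grip_force" is the grip in N (left out, the last holds). Time passes only in rows, so rows that do not move let the fingers close. It gives the time, the measured TCP pose, the force and the opening at its end, in the units of the state.
- observe(): the state, without advancing time (a new reading comes with each control period).
- read_camera(name): name is "scene" or "top"; returns a dict with "img" (420x560x3 uint8, red, green, blue), "camera_matrix" (3x3 intrinsics, pixels), "D" ([k1, k2, p1, p2, k3] as OpenCV has them; the pictures are not rectified), "R" (3x3) and "t" (3): a world point X has camera coordinates R X + t. Camera axes: x right, y down, z forward; pixel columns grow to the right and rows downward; lengths in m; the calibration is good to about 2 mm. A picture is of the moment at which its call begins. There is no depth.
- hand_in(): hands the job in, once; it reports no verdict.
Trained networks look in a picture, given as the dict that the camera call returned (one of the last four; its "shot" number tells which), for a name from the list of things; names that differ only in an ending like _2 or _b are one class to them, and where a whole thing is asked for, a point or a joint stands for the part that bears it (a point fixed in the world has none). Each returns a list of dicts, best first, with "score" (0 to 1); they miss things now and then, are a little off and sometimes report something else, mostly with a low value. They report only what shows in the picture. A call takes as long as a camera call. They do not tell look-alikes from the thing itself.
- search_frame(query, picture): "location" ([x, y, z] in m, in world coordinates, good to about 4 mm: the middle of the surface that is visible of it).
- tip_of(query, picture): "location" ([x, y, z] in m, in world coordinates, good to about 4 mm: a listed point, or the origin of a listed thing).
The state is a dict: "time": time; "qpos": joint angles; "qvel": joint speeds; "joint_efforts": joint torques, N m; "tool_pos": TCP position; "tool_rot": TCP orientation; "contact_force": force on the tool from outside, world axes, zero at the start; "torque": the same for the moment, N m; "opening": finger opening in m.
Only numpy, scipy, OpenCV 4.12 (cv2) and the standard library are available. Lean on these libraries where they do the work, as an engineer would, in place of code of your own. Each camera call takes 0.05 s, during which the arm holds its last target.

## Working session

There is one attempt and no reset: what is moved stays moved. The work goes in short steps, Python scripts to look and compute and a tool call to move; the robot and the scene stay as the last step left them, time stands still between calls to the robot, and variables do not carry over. Pictures are saved under pics/ and viewed, and the job is handed in when it is done.

Besides the shell and the picture viewer there is one more tool, called after "Request:" by a JSON object that holds its "op" and its "data", one argument or row to a line. apply_moves: Moves the arm, as the interface text tells. Its arguments: {"type":"object","properties":{"motion":{"type":"array"},"grip":{"type":"number"},"grip_force":{"type":"number"}},"required":["motion"]}

```bash
mkdir -p pics; ls
cat > h.py <<'E'
import numpy as np, cv2
from cell import *
def shot(name,fn=None):
    p=read_camera(name)
    if fn: cv2.imwrite('pics/'+fn,cv2.cvtColor(p['img'],cv2.COLOR_RGB2BGR))
    return p
def proj(p,X):
    X=np.atleast_2d(np.array(X,float))
    r,_=cv2.Rodrigues(np.array(p['R'])); u,_=cv2.projectPoints(X,r,np.array(p['t'],float),np.array(p['camera_matrix']),np.array(p['D'],float)); return u[:,0]
def ray(p,uv,z):
    n=cv2.undistortPoints(np.array([[uv]],float),np.array(p['camera_matrix']),np.array(p['D'],float))[0,0]
    R=np.array(p['R']);t=np.array(p['t']);c=-R.T@t;d=R.T@np.array([n[0],n[1],1]);return c+d*(z-c[2])/d[2]
E
python3 - <<'E'
from h import *
s=observe(); print(s)
for n in ['scene','top']:
    p=shot(n,n+'0.png'); print(n,-np.array(p['R']).T@np.array(p['t']))
    for q in ['sealer','tray_mid','nest_mid','clamp_handle','clamp_pivot','punch_mid','sleeve_mid','frame_mid','tote_in','mat_top','tape_roll','nozzle','label_roll','tub_0_mid']:
        for d in tip_of(q,p)[:6]: 
            print(q,np.round(d['location'],4),round(d['score'],2),np.round(proj(p,d['location'])[0]), [k for k in d if k not in('location','score')])
E
```

```text
pics
{'time': 0.0, 'qpos': array([ 1.02299847e+00,  3.42735428e-01,  1.52501926e+00, -2.73507710e-05,
        1.27537381e+00, -1.46007069e-01]), 'qvel': array([-0.00045964,  0.0005666 ,  0.00031837,  0.00014304,  0.00170139,
        0.00041179]), 'joint_efforts': array([ 1.96549387e-03, -4.31246102e+01, -2.44228971e+01,  7.20012467e-02,
        5.57217922e-02, -9.72514545e-05]), 'tool_pos': array([0.20514025, 0.48293402, 0.2915375 ]), 'tool_rot': array([-3.14006934e+00, -1.97574026e-04,  2.73980970e+00]), 'contact_force': array([-0.79164407, -0.10642178, -0.14409546]), 'torque': array([ 0.02577326, -0.03624251, -0.0368175 ]), 'opening': 0.09174181894160074}
scene [ 0.10253356 -0.78639212  0.92076347]
sealer [ 6.159e-01 -1.397e-01 -1.000e-04] 0.62 [318. 271.] []
tray_mid [ 0.6188 -0.2197  0.0028] 0.86 [336. 290.] []
tray_mid [ 0.4663 -0.1684  0.0054] 0.33 [276. 299.] []
nest_mid [ 0.6081 -0.0491  0.0491] 0.81 [299. 239.] []
nest_mid [ 0.617  -0.1381  0.0016] 0.24 [318. 270.] []
clamp_handle [ 0.6188 -0.0558  0.2066] 0.69 [306. 195.] []
clamp_handle [ 0.586   0.169  -0.0031] 0.31 [255.
[... 1071 characters left out ...]
 [0.6082 0.0275 0.2078] 0.55 [268. 202.] []
punch_mid [ 0.6254 -0.3192  0.0285] 0.63 [366. 205.] []
punch_mid [ 0.6118 -0.0489  0.1378] 0.55 [292. 205.] []
sleeve_mid [ 0.6069 -0.05    0.0905] 0.53 [292. 209.] []
frame_mid [ 0.6097 -0.0489  0.0724] 0.5 [291. 209.] []
tote_in [ 0.4674 -0.1667  0.0052] 0.79 [325. 251.] []
tote_in [0.5838 0.1749 0.001 ] 0.2 [230. 222.] []
mat_top [0.4631 0.1772 0.0065] 0.69 [229. 255.] []
tape_roll [ 0.584   0.1721 -0.0012] 0.84 [231. 222.] []
nozzle [0.6017 0.0302 0.2077] 0.69 [267. 204.] []
nozzle [0.578  0.3462 0.0023] 0.41 [183. 225.] []
label_roll [ 5.033e-01 -4.219e-01 -3.000e-04] 0.68 [395. 239.] []
tub_0_mid [ 0.6208 -0.1431  0.0235] 0.58 [317. 208.] []
```

Run:
```python
import cv2
a=cv2.imread('pics/scene0.png');b=cv2.imread('pics/top0.png')
cv2.imwrite('pics/s0z.png',cv2.resize(a[140:400,150:450],None,fx=2.3,fy=2.3,interpolation=3)) 
cv2.imwrite('pics/t0z.png',cv2.resize(b[150:320,140:440],None,fx=2.6,fy=2.6,interpolation=3))
```

```text
(no output)
```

View pics/s0z.png

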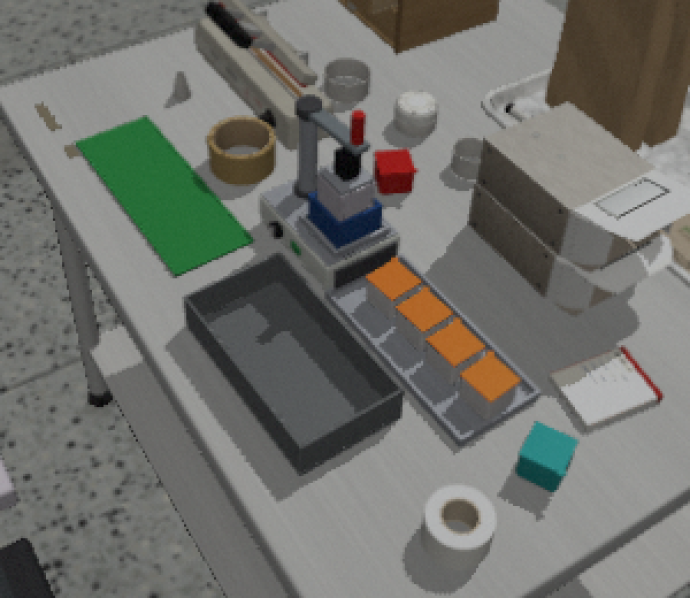

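View pics/t0z.png

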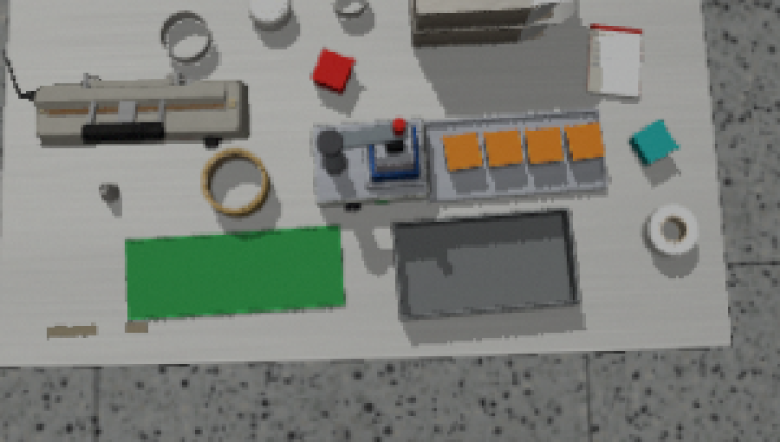

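View pics/scene0.png

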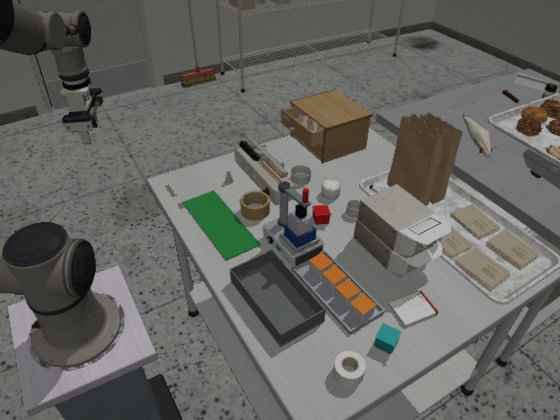

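View pics/top0.png

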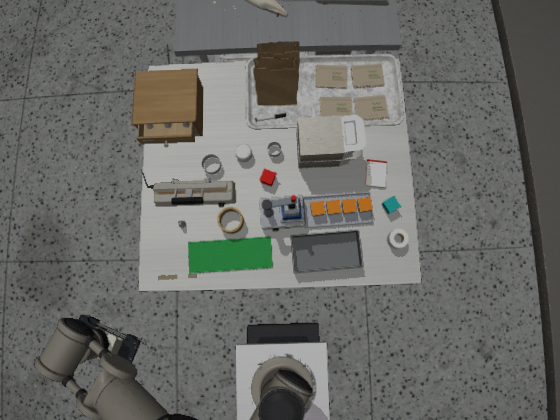

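Run:
```python
from h import *
def z2p(x,y): return (140+(x+.5)/2.6-.5,150+(y+.5)/2.6-.5)
p=shot('top'); s=shot('scene')
for nm,z,pts in [('trayfar',.013,[(430,122),(600,110)]),('traynear',.013,[(432,202),(606,190)]),('mat',.004,[(126,240),(341,226),(345,304),(129,320)]),('tote',.05,[(394,222),(568,210),(577,302),(402,318)]),('table',0,[(0,365),(730,345)])]:
    P=[ray(p,z2p(*q),z)[:2] for q in pts]; print(nm,np.round(P,4).tolist(), 'ang',np.arctan2(P[1][0]-P[0][0],-(P[1][1]-P[0][1])))
for nm,im in (('top',p),('scene',s)):
    hsv=cv2.cvtColor(im['img'],cv2.COLOR_RGB2HSV); m=cv2.inRange(hsv,(8,180,120),(20,255,255))
    n,l,st,c=cv2.connectedComponentsWithStats(m)
    for i in range(1,n):
        if st[i,4]>25:
            r=cv2.minAreaRect(np.argwhere(l==i)[:,::-1].astype(np.float32)); print(nm,st[i,4],np.round(c[i],1),np.round(ray(im,c[i],.044),4), np.round(ray(im,r[0],.044),4))
    for d in tip_of('tub_0_mid',im): print(nm,np.round(d['location'],4),round(d['score'],2))
    for d in search_frame('tub_0_mid',im): print(nm,'sf',np.round(d['location'],4),round(d['score'],2))
    for q in ['punch_mid','sleeve_mid','frame_mid','clamp_handle','clamp_pivot','nest_mid','tray_mid']:
        for d in tip_of(q,im)[:1]: print(nm,q,np.round(d['location'],4),round(d['score'],2))
```

```text
trayfar [[0.6661, -0.1012], [0.6762, -0.3416]] ang 0.04200439242127659
traynear [[0.5528, -0.0994], [0.5619, -0.3419]] ang 0.037509450464074966
mat [[0.5134, 0.3269], [0.5245, 0.0272], [0.4169, 0.0244], [0.4027, 0.3218]] ang 0.036930474966597925
tote [[0.5216, -0.0455], [0.5304, -0.2804], [0.4067, -0.2849], [0.3934, -0.0519]] ang 0.03743694053028424
table [[0.3445, 0.5036], [0.3423, -0.5032]] ang -0.002131462956415081
top 150 [348.9 205.3] [ 0.6224 -0.2542  0.044 ] [ 0.6222 -0.2538  0.044 ]
top 147 [364.4 203.9] [ 0.6258 -0.3098  0.044 ] [ 0.6257 -0.3091  0.044 ]
top 150 [317.5 207.9] [ 0.6166 -0.1419  0.044 ] [ 0.6168 -0.1421  0.044 ]
top 150 [333.2 206.4] [ 0.6203 -0.1981  0.044 ] [ 0.6208 -0.1984  0.044 ]
top [ 0.6168 -0.1403  0.0239] 0.48
top sf [ 0.6105 -0.1403  0.0412] 0.5
top sf [ 0.581  -0.0484  0.1159] 0.41
top sf [ 0.6081 -0.0069  0.1888] 0.29
top punch_mid [ 0.6132 -0.0528  0.1375] 0.45
top frame_mid [ 0.6101 -0.0504  0.0729] 0.6
top clamp_handle [ 0.6184 -0.0536  0.2063] 0.6
top clamp_pivot [0.6058 0.0292 0.2072] 0.68
top nest_mid [ 0.6136 -0.0476  0.0524] 0.61
top tray_mid [ 0.6175 -0.2173  0.004 ] 0.71
scene 222 [320.5 260.9] [ 0.6169 -0.1444  0.044 ] [ 0.6166 -0.1447  0.044 ]
scene 239 [334.  274.4] [ 0.6202 -0.2013  0.044 ] [ 0.6199 -0.2016  0.044 ]
scene 249 [347.3 288.5] [ 0.6217 -0.2566  0.044 ] [ 0.6221 -0.2567  0.044 ]
scene 267 [362.7 303.6] [ 0.6256 -0.3138  0.044 ] [ 0.6254 -0.3142  0.044 ]
scene [ 0.6178 -0.1454  0.0262] 0.71
scene sf [ 0.6113 -0.1505  0.043 ] 0.86
scene punch_mid [ 0.6078 -0.0497  0.1375] 0.7
scene sleeve_mid [ 0.5845  0.1698 -0.0026] 0.71
scene frame_mid [ 0.6113 -0.0487  0.0721] 0.75
scene clamp_handle [ 0.6203 -0.0548  0.2071] 0.72
scene clamp_pivot [0.6082 0.0296 0.2044] 0.88
scene nest_mid [ 0.6052 -0.0475  0.0482] 0.68
scene tray_mid [ 0.6209 -0.2195  0.0039] 0.91
```

```bash
cat > plan.py <<'E'
import sys,json
from h import *
from scipy.spatial.transform import Rotation as Ro
def plan(pts, yaw=1.616, step=38., rst=0.115, s=None):
    """pts: list of TCP world targets (z = grasp z+0.047)"""
    s=s or observe(); pos=np.array(s['tool_pos']); R=Ro.from_euler('xyz',s['tool_rot']) 
    Rt=Ro.from_euler('xyz',[np.pi,0,yaw]); rows=[]
    for t in pts:
        t=np.array(t); d=(t-pos)*1000; rv=(R.inv()*Rt).as_rotvec()
        n=max(int(np.ceil(np.linalg.norm(d)/step)),int(np.ceil(np.linalg.norm(rv)/rst)),1)
        for i in range(n):
            off=R.inv().apply(d/n); r=rv/n
            if np.linalg.norm(rv)<0.004: r=np.zeros(3)
            rows.append({"offset":[round(float(v)) for v in off],"rotation":[round(float(v),3) for v in r]})
            R=R*Ro.from_rotvec(r)
        pos=t
    print(len(rows),'rows; from',np.round(s['tool_pos'],4),np.round(s['tool_rot'],3),'t',round(s['time'],2),'open',round(s['opening'],4),'F',np.round(s['contact_force'],1))
    for r in rows: print(json.dumps(r)+',')
def L(yaw=1.616):
    s=observe(); print(np.round(s['tool_pos'],4),np.round(s['tool_rot'],3),round(s['time'],2),round(s['opening'],4),np.round(s['contact_force'],1)); return s
E
python3 -c "
from plan import *
plan([(0.42,0.25,0.315),(0.619,-0.055,0.315)])"
```

```text
20 rows; from [0.2053 0.4832 0.2922] [3.142 0.    2.74 ] t 2.5 open 0.0917 F [ 0.1 -0.1 -0.6]
{"offset": [-29, -13, -2], "rotation": [0.0, -0.0, 0.112]},
{"offset": [-30, -10, -2], "rotation": [0.0, -0.0, 0.112]},
{"offset": [-31, -6, -2], "rotation": [0.0, -0.0, 0.112]},
{"offset": [-32, -3, -2], "rotation": [0.0, -0.0, 0.112]},
{"offset": [-32, 1, -2], "rotation": [0.0, -0.0, 0.112]},
{"offset": [-31, 4, -2], "rotation": [0.0, -0.0, 0.112]},
{"offset": [-31, 8, -2], "rotation": [0.0, -0.0, 0.112]},
{"offset": [-30, 11, -2], "rotation": [0.0, -0.0, 0.112]},
{"offset": [-28, 14, -2], "rotation": [0.0, -0.0, 0.112]},
{"offset": [-26, 18, -2], "rotation": [0.0, -0.0, 0.112]},
{"offset": [-31, 19, 0], "rotation": [0.0, 0.0, 0.0]},
{"offset": [-31, 19, 0], "rotation": [0.0, 0.0, 0.0]},
{"offset": [-31, 19, 0], "rotation": [0.0, 0.0, 0.0]},
{"offset": [-31, 19, 0], "rotation": [0.0, 0.0, 0.0]},
{"offset": [-31, 19, 0], "rotation": [0.0, 0.0, 0.0]},
{"offset": [-31, 19, 0], "rotation": [0.0, 0.0, 0.0]},
{"offset": [-31, 19, 0], "rotation": [0.0, 0.0, 0.0]},
{"offset": [-31, 19, 0], "rotation": [0.0, 0.0, 0.0]},
{"offset": [-31, 19, 0], "rotation": [0.0, 0.0, 0.0]},
{"offset": [-31, 19, 0], "rotation": [0.0, 0.0, 0.0]},
```

Request:
{"op": "apply_moves", "data": {
  "motion": [
    {"offset": [-29, -13, -2], "rotation": [0, 0, 0.112]},
    {"offset": [-30, -10, -2], "rotation": [0, 0, 0.112]},
    {"offset": [-31, -6, -2], "rotation": [0, 0, 0.112]},
    {"offset": [-32, -3, -2], "rotation": [0, 0, 0.112]},
    {"offset": [-32, 1, -2], "rotation": [0, 0, 0.112]},
    {"offset": [-31, 4, -2], "rotation": [0, 0, 0.112]},
    {"offset": [-31, 8, -2], "rotation": [0, 0, 0.112]},
    {"offset": [-30, 11, -2], "rotation": [0, 0, 0.112]},
    {"offset": [-28, 14, -2], "rotation": [0, 0, 0.112]},
    {"offset": [-26, 18, -2], "rotation": [0, 0, 0.112]},
    {"offset": [-31, 19, 0], "rotation": [0, 0, 0]},
    {"offset": [-31, 19, 0], "rotation": [0, 0, 0]}
  ],
  "grip": 0,
  "grip_force": 12
}}

```text
time: 3.5
tool_pos: [0.4613, 0.1766, 0.3131]
tool_rot: [3.14, -0.004, 1.575]
contact_force: [1.0, 0.7, -0.2]
opening: 0.0922
```

```bash
python3 -c "
from plan import *
plan([(0.619,-0.055,0.315)])"
```

```text
8 rows; from [0.4613 0.1766 0.3131] [ 3.14  -0.004  1.575] t 3.5 open 0.0922 F [ 1.   0.7 -0.2]
{"offset": [-29, 20, 0], "rotation": [0.0, -0.0, -0.005]},
{"offset": [-29, 19, 0], "rotation": [0.0, -0.0, -0.005]},
{"offset": [-29, 19, 0], "rotation": [0.0, -0.0, -0.005]},
{"offset": [-29, 19, 0], "rotation": [0.0, -0.0, -0.005]},
{"offset": [-29, 19, 0], "rotation": [0.0, -0.0, -0.005]},
{"offset": [-30, 19, 0], "rotation": [0.0, -0.0, -0.005]},
{"offset": [-30, 19, 0], "rotation": [0.0, -0.0, -0.005]},
{"offset": [-30, 19, 0], "rotation": [0.0, -0.0, -0.005]},
```

Request:
{"op": "apply_moves", "data": {
  "motion": [
    {"offset": [-29, 20, 0], "rotation": [0, 0, -0.005]},
    {"offset": [-29, 19, 0], "rotation": [0, 0, -0.005]},
    {"offset": [-29, 19, 0], "rotation": [0, 0, -0.005]},
    {"offset": [-29, 19, 0], "rotation": [0, 0, -0.005]},
    {"offset": [-29, 19, 0], "rotation": [0, 0, -0.005]},
    {"offset": [-30, 19, 0], "rotation": [0, 0, -0.005]},
    {"offset": [-30, 19, 0], "rotation": [0, 0, -0.005]},
    {"offset": [-30, 19, 0], "rotation": [0, 0, -0.005]}
  ],
  "grip": 0.4
}}

```text
time: 4.17
tool_pos: [0.6251, -0.069, 0.3135]
tool_rot: [3.137, -0.004, 1.615]
contact_force: [0.6, 0.7, 0.2]
opening: 0.0553
```

```bash
python3 -c "
from plan import *
plan([(0.619,-0.055,0.259)],step=20)
for n in ('top','scene'):
    p=shot(n,n+'1.png')
    for d in tip_of('clamp_handle',p): print(n,d)
a=cv2.imread('pics/scene1.png')[150:290,230:390];b=cv2.imread('pics/top1.png')[150:290,210:370]
cv2.imwrite('pics/c1.png',cv2.resize(np.hstack([a,b]),None,fx=2.4,fy=2.4))
"
```

```text
3 rows; from [ 0.6251 -0.069   0.3135] [ 3.137 -0.004  1.615] t 4.17 open 0.0553 F [0.6 0.7 0.2]
{"offset": [5, -2, 18], "rotation": [0.001, -0.001, -0.0]},
{"offset": [5, -2, 18], "rotation": [0.001, -0.001, -0.0]},
{"offset": [5, -2, 18], "rotation": [0.001, -0.001, -0.0]},
top {'location': [0.62, -0.0536, 0.203], 'score': 0.5}
scene {'location': [0.6199, -0.0562, 0.2073], 'score': 0.92}
scene {'location': [0.6104, -0.0478, 0.0731], 'score': 0.19}
```

View pics/c1.png

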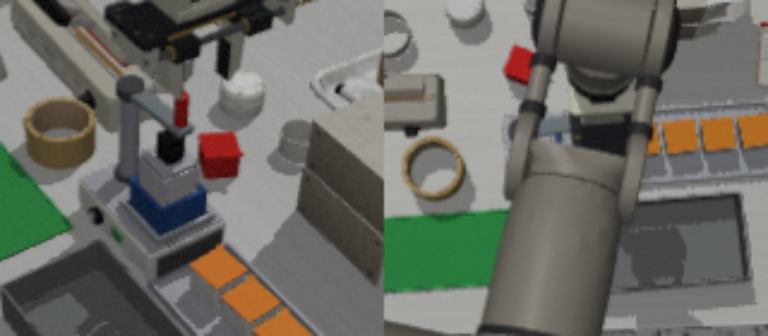

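Request:
{"op": "apply_moves", "data": {
  "motion": [
    {"offset": [7, -3, 0], "rotation": [0, 0, 0]},
    {"offset": [5, -2, 8], "rotation": [0, 0, 0]},
    {"offset": [1, 0, 15], "rotation": [0, 0, 0]},
    {"offset": [0, 0, 15], "rotation": [0, 0, 0]},
    {"offset": [0, 0, 8], "rotation": [0, 0, 0]},
    {"offset": [0, 0, 2], "rotation": [0, 0, 0]}
  ]
}}

```text
time: 4.87
tool_pos: [0.6149, -0.0446, 0.2646]
tool_rot: [3.136, -0.006, 1.621]
contact_force: [0.2, -0.5, -0.1]
opening: 0.0549
```

```bash
python3 -c "
from plan import *
plan([(0.619,-0.055,0.259)],step=20)
p=shot('scene','s2.png')
a=cv2.imread('pics/s2.png')[150:290,230:390]
cv2.imwrite('pics/c2.png',cv2.resize(a,None,fx=4,fy=4))
"
```

```text
1 rows; from [ 0.6149 -0.0446  0.2646] [ 3.136 -0.006  1.621] t 4.87 open 0.0549 F [ 0.2 -0.5 -0.1]
{"offset": [-11, 4, 6], "rotation": [0.005, -0.006, 0.005]},
```

View pics/c2.png

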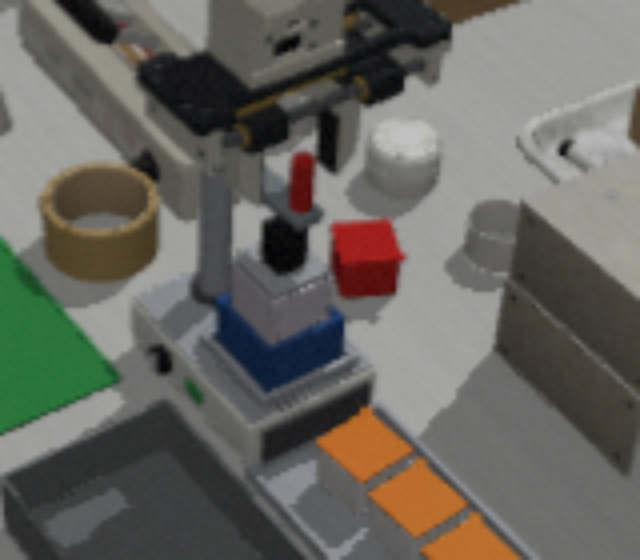

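Request:
{"op": "apply_moves", "data": {
  "motion": [
    {"offset": [-9, 4, 0], "rotation": [0, 0, 0]},
    {"offset": [0, 0, 0], "rotation": [0, 0, 0]},
    {"offset": [0, 0, 4], "rotation": [0, 0, 0]},
    {"offset": [0, 0, 0], "rotation": [0, 0, 0]}
  ]
}}

```text
time: 5.25
tool_pos: [0.6203, -0.0531, 0.2627]
tool_rot: [3.133, -0.005, 1.623]
contact_force: [0.2, 0.3, 0.0]
opening: 0.0547
```

Request:
{"op": "apply_moves", "data": {
  "motion": [
    {"offset": [-2, 0, 3], "rotation": [0, 0, 0]},
    {"offset": [0, 0, 0], "rotation": [0, 0, 0]},
    {"offset": [0, 0, 0], "rotation": [0, 0, 0]},
    {"offset": [0, 0, 0], "rotation": [0, 0, 0]},
    {"offset": [0, 0, 0], "rotation": [0, 0, 0]}
  ],
  "grip": 1,
  "grip_force": 10
}}

```text
time: 5.67
tool_pos: [0.6207, -0.056, 0.2601]
tool_rot: [3.132, -0.005, 1.622]
contact_force: [0.6, -0.2, 0.5]
opening: 0.0264
```

```bash
python3 -c "
from plan import *
s=L(); P=np.array([.6065,.031]); r=.086
d=s['tool_pos'][:2]-P; a0=np.arctan2(d[0],-d[1]); print(a0,np.hypot(*d))
pos=s['tool_pos'].copy(); 
pts=[]
for a in np.linspace(a0,0.045+1.55,15)[1:]:
    pts.append((P[0]+r*np.sin(a),P[1]-r*np.cos(a),pos[2]))
plan(pts,yaw=s['tool_rot'][2])
"
```

```text
[ 0.6207 -0.056   0.2601] [ 3.132 -0.005  1.622] 5.67 0.0264 [ 0.6 -0.2  0.5]
0.162152438778492 0.08814922760118765
14 rows; from [ 0.6207 -0.056   0.2601] [ 3.132 -0.005  1.622] t 5.67 open 0.0264 F [ 0.6 -0.2  0.5]
{"offset": [4, 8, 0], "rotation": [0.01, -0.005, -0.0]},
{"offset": [2, 8, 0], "rotation": [0.0, 0.0, 0.0]},
{"offset": [3, 8, 0], "rotation": [0.0, 0.0, 0.0]},
{"offset": [4, 8, 0], "rotation": [0.0, 0.0, 0.0]},
{"offset": [5, 7, 0], "rotation": [0.0, 0.0, 0.0]},
{"offset": [5, 7, 0], "rotation": [0.0, 0.0, 0.0]},
{"offset": [6, 6, 0], "rotation": [0.0, 0.0, 0.0]},
{"offset": [7, 6, 0], "rotation": [0.0, 0.0, 0.0]},
{"offset": [7, 5, 0], "rotation": [0.0, 0.0, 0.0]},
{"offset": [8, 4, 0], "rotation": [0.0, 0.0, 0.0]},
{"offset": [8, 3, 0], "rotation": [0.0, 0.0, 0.0]},
{"offset": [8, 2, 0], "rotation": [0.0, 0.0, 0.0]},
{"offset": [9, 2, 0], "rotation": [0.0, 0.0, 0.0]},
{"offset": [9, 1, 0], "rotation": [0.0, 0.0, 0.0]},
```

Request:
{"op": "apply_moves", "data": {
  "motion": [
    {"offset": [0, 0, 0], "rotation": [0, 0, 0]},
    {"offset": [0, 0, 0], "rotation": [0, 0, 0]},
    {"offset": [0, 0, 0], "rotation": [0, 0, 0]},
    {"offset": [0, 0, 0], "rotation": [0, 0, 0]}
  ]
}}

```text
time: 6.0
tool_pos: [0.6205, -0.056, 0.2601]
tool_rot: [3.132, -0.005, 1.622]
contact_force: [0.5, -0.5, -0.6]
opening: 0.0156
```

Request:
{"op": "apply_moves", "data": {
  "motion": [
    {"offset": [2, 8, 0], "rotation": [0, 0, 0]},
    {"offset": [2, 8, 0], "rotation": [0, 0, 0]},
    {"offset": [3, 8, 0], "rotation": [0, 0, 0]},
    {"offset": [4, 8, 0], "rotation": [0, 0, 0]},
    {"offset": [5, 7, 0], "rotation": [0, 0, 0]},
    {"offset": [0, 0, 0], "rotation": [0, 0, 0]}
  ]
}}

```text
time: 6.5
tool_pos: [0.659, -0.0385, 0.2603]
tool_rot: [3.138, -0.002, 1.622]
contact_force: [-1.2, 1.2, 1.9]
opening: 0.0154
```

```bash
cat > arc.py <<'E'
from plan import *
import sys
s=L(); P=np.array([.6065,.031]); r=.086
d=s['tool_pos'][:2]-P; a0=np.arctan2(d[0],-d[1]); print(a0,np.hypot(*d))
pos=s['tool_pos'].copy(); 
pts=[]
n=int(sys.argv[1])
for a in np.linspace(a0,0.045+1.55,n+1)[1:]:
    pts.append((P[0]+r*np.sin(a),P[1]-r*np.cos(a),pos[2]))
plan(pts,yaw=s['tool_rot'][2])
E
python3 arc.py 10
```

```text
[ 0.659  -0.0385  0.2603] [ 3.138e+00 -2.000e-03  1.622e+00] 6.5 0.0154 [-1.2  1.2  1.9]
0.6472676196800703 0.08708940101208434
10 rows; from [ 0.659  -0.0385  0.2603] [ 3.138e+00 -2.000e-03  1.622e+00] t 6.5 open 0.0154 F [-1.2  1.2  1.9]
{"offset": [6, 6, 0], "rotation": [0.004, -0.002, -0.0]},
{"offset": [5, 6, 0], "rotation": [0.0, 0.0, 0.0]},
{"offset": [6, 5, 0], "rotation": [0.0, 0.0, 0.0]},
{"offset": [7, 5, 0], "rotation": [0.0, 0.0, 0.0]},
{"offset": [7, 4, 0], "rotation": [0.0, 0.0, 0.0]},
{"offset": [7, 4, 0], "rotation": [0.0, 0.0, 0.0]},
{"offset": [8, 3, 0], "rotation": [0.0, 0.0, 0.0]},
{"offset": [8, 2, 0], "rotation": [0.0, 0.0, 0.0]},
{"offset": [8, 1, 0], "rotation": [0.0, 0.0, 0.0]},
{"offset": [8, 1, 0], "rotation": [0.0, 0.0, 0.0]},
```

Request:
{"op": "apply_moves", "data": {
  "motion": [
    {"offset": [5, 6, 0], "rotation": [0, 0, 0]},
    {"offset": [5, 6, 0], "rotation": [0, 0, 0]},
    {"offset": [6, 5, 0], "rotation": [0, 0, 0]},
    {"offset": [7, 5, 0], "rotation": [0, 0, 0]},
    {"offset": [7, 4, 0], "rotation": [0, 0, 0]},
    {"offset": [7, 4, 0], "rotation": [0, 0, 0]},
    {"offset": [0, 0, 0], "rotation": [0, 0, 0]}
  ]
}}

```text
time: 7.08
tool_pos: [0.6889, 0.0041, 0.2604]
tool_rot: [3.141, -0.002, 1.622]
contact_force: [-0.4, 0.3, 2.7]
opening: 0.0157
```

```bash
python3 arc.py 5
```

```text
[0.6889 0.0041 0.2604] [ 3.141e+00 -2.000e-03  1.622e+00] 7.08 0.0157 [-0.4  0.3  2.7]
1.2557838901905882 0.08667290364031013
5 rows; from [0.6889 0.0041 0.2604] [ 3.141e+00 -2.000e-03  1.622e+00] t 7.08 open 0.0157 F [-0.4  0.3  2.7]
{"offset": [6, 1, 0], "rotation": [0.0, 0.0, 0.0]},
{"offset": [6, 2, 0], "rotation": [0.0, 0.0, 0.0]},
{"offset": [6, 1, 0], "rotation": [0.0, 0.0, 0.0]},
{"offset": [6, 1, 0], "rotation": [0.0, 0.0, 0.0]},
{"offset": [6, 0, 0], "rotation": [0.0, 0.0, 0.0]},
```

Request:
{"op": "apply_moves", "data": {
  "motion": [
    {"offset": [6, 2, 0], "rotation": [0, 0, 0]},
    {"offset": [7, 2, 0], "rotation": [0, 0, 0]},
    {"offset": [7, 1, 0], "rotation": [0, 0, 0]},
    {"offset": [7, 0, 0], "rotation": [0, 0, 0]},
    {"offset": [6, 0, 0], "rotation": [0, 0, 0]},
    {"offset": [0, 0, 0], "rotation": [0, 0, 0]}
  ]
}}

```text
time: 7.58
tool_pos: [0.691, 0.0407, 0.2604]
tool_rot: [-3.138, -0.001, 1.622]
contact_force: [-2.6, -0.7, 1.4]
opening: 0.0159
```

Request:
{"op": "apply_moves", "data": {
  "motion": [
    {"offset": [0, 0, 0], "rotation": [0, 0, 0]},
    {"offset": [0, 0, 0], "rotation": [0, 0, 0]},
    {"offset": [0, 0, 0], "rotation": [0, 0, 0]},
    {"offset": [0, 0, 0], "rotation": [0, 0, 0]},
    {"offset": [0, 0, -25], "rotation": [0, 0, 0]},
    {"offset": [0, 0, -30], "rotation": [0, 0, 0]},
    {"offset": [0, 0, -10], "rotation": [0, 0, 0]}
  ],
  "grip": 0.3
}}

```text
time: 8.17
tool_pos: [0.6919, 0.0432, 0.3229]
tool_rot: [-3.136, -0.005, 1.623]
contact_force: [0.1, -0.1, 1.1]
opening: 0.0577
```

```bash
python3 -c "
from plan import *
plan([(0.610,-0.049,0.31)],step=30)
for n in ('top','scene'):
    p=shot(n,n+'3.png')
    for q in ('clamp_handle','punch_mid','frame_mid','sleeve_mid','nest_mid'):
        for d in tip_of(q,p): print(n,q,d)
a=cv2.imread('pics/scene3.png')[150:290,230:390];b=cv2.imread('pics/top3.png')[150:290,210:370]
cv2.imwrite('pics/c3.png',cv2.resize(np.hstack([a,b]),None,fx=2.4,fy=2.4))
"
```

```text
5 rows; from [0.6919 0.0432 0.3229] [-3.136 -0.005  1.623] t 8.17 open 0.0577 F [ 0.1 -0.1  1.1]
{"offset": [-18, -17, 3], "rotation": [-0.001, -0.001, 0.001]},
{"offset": [-18, -17, 3], "rotation": [-0.001, -0.001, 0.001]},
{"offset": [-18, -17, 3], "rotation": [-0.001, -0.001, 0.001]},
{"offset": [-18, -17, 3], "rotation": [-0.001, -0.001, 0.001]},
{"offset": [-18, -17, 3], "rotation": [-0.001, -0.001, 0.001]},
top punch_mid {'location': [0.6103, -0.0481, 0.1373], 'score': 0.65}
top punch_mid {'location': [0.6088, -0.0482, 0.0894], 'score': 0.2}
top frame_mid {'location': [0.612, -0.0545, 0.0726], 'score': 0.68}
top sleeve_mid {'location': [0.6081, -0.0487, 0.1333], 'score': 0.65}
top sleeve_mid {'location': [0.6065, -0.049, 0.0889], 'score': 0.49}
top sleeve_mid {'location': [0.6313, -0.3161, 0.0266], 'score': 0.45}
top nest_mid {'location': [0.6095, -0.0464, 0.0521], 'score': 0.63}
scene clamp_handle {'location': [0.6916, 0.0444, 0.2042], 'score': 0.74}
scene clamp_handle {'location': [0.4637, 0.1738, 0.0025], 'score': 0.27}
scene punch_mid {'location': [0.6088, -0.0509, 0.1358], 'score': 0.78}
scene punch_mid {'location': [0.6161, -0.1408, 0.0019], 'score': 0.62}
scene punch_mid {'location': [0.617, -0.2195, 0.0034], 'score': 0.57}
scene frame_mid {'location': [0.6066, -0.05, 0.0729], 'score': 0.7}
scene sleeve_mid {'location': [0.6053, -0.0499, 0.086], 'score': 0.84}
scene nest_mid {'location': [0.6074, -0.0518, 0.0476], 'score': 0.92}
```

View pics/c3.png

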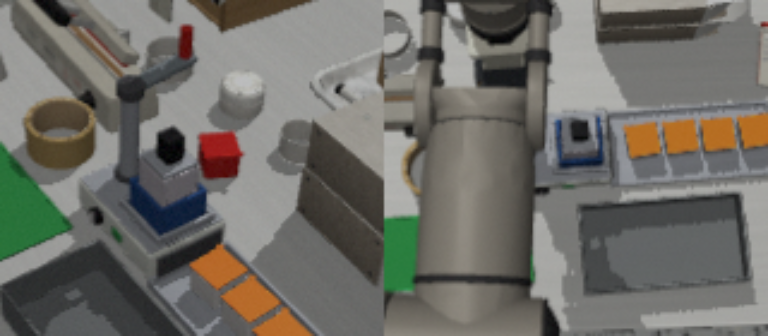

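Request:
{"op": "apply_moves", "data": {
  "motion": [
    {"offset": [-18, -17, 2], "rotation": [0, 0, 0]},
    {"offset": [-18, -17, 2], "rotation": [0, 0, 0]},
    {"offset": [-18, -17, 2], "rotation": [0, 0, 0]},
    {"offset": [-18, -16, 2], "rotation": [0, 0, 0]},
    {"offset": [-12, -12, 2], "rotation": [0, 0, 0]},
    {"offset": [-4, -4, 2], "rotation": [0, 0, 0]},
    {"offset": [0, 0, 0], "rotation": [0, 0, 0]}
  ],
  "grip_force": 25
}}

```text
time: 9.35
tool_pos: [0.6095, -0.0508, 0.3046]
tool_rot: [-3.129, -0.006, 1.626]
contact_force: [-0.5, 0.7, -0.6]
opening: 0.0641
```

```bash
python3 -c "
from plan import *
plan([(0.609,-0.0495,0.25),(0.609,-0.0495,0.206)],step=30)
"
```

```text
4 rows; from [ 0.6095 -0.0508  0.3046] [-3.129 -0.006  1.626] t 9.35 open 0.0641 F [-0.5  0.7 -0.6]
{"offset": [1, 0, 27], "rotation": [-0.006, -0.003, 0.005]},
{"offset": [1, 0, 27], "rotation": [-0.006, -0.003, 0.005]},
{"offset": [0, 0, 22], "rotation": [0.0, 0.0, 0.0]},
{"offset": [0, 0, 22], "rotation": [0.0, 0.0, 0.0]},
```

Request:
{"op": "apply_moves", "data": {
  "motion": [
    {"offset": [1, 0, 27], "rotation": [-0.006, -0.003, 0.005]},
    {"offset": [1, 0, 27], "rotation": [-0.006, -0.003, 0.005]},
    {"offset": [0, 0, 22], "rotation": [0, 0, 0]},
    {"offset": [0, 0, 16], "rotation": [0, 0, 0]},
    {"offset": [0, 0, 4], "rotation": [0, 0, 0]},
    {"offset": [0, 0, 0], "rotation": [0, 0, 0]}
  ]
}}

```text
time: 9.85
tool_pos: [0.6138, -0.0451, 0.2075]
tool_rot: [3.133, 0.0, 1.616]
contact_force: [-0.2, 0.2, 0.0]
opening: 0.0647
```

```bash
python3 -c "
from plan import *
plan([(0.609,-0.0495,0.206)],step=30)
p=shot('scene','s4.png')
for d in tip_of('punch_mid',p): print(d)
a=cv2.imread('pics/s4.png')[150:290,230:390]
cv2.imwrite('pics/c4.png',cv2.resize(a,None,fx=4,fy=4))
"
```

```text
1 rows; from [ 0.6138 -0.0451  0.2075] [3.133 0.    1.616] t 9.85 open 0.0647 F [-0.2  0.2  0. ]
{"offset": [-4, -5, 1], "rotation": [0.009, 0.0, 0.0]},
{'location': [0.6121, -0.0484, 0.1364], 'score': 0.79}
```

View pics/c4.png

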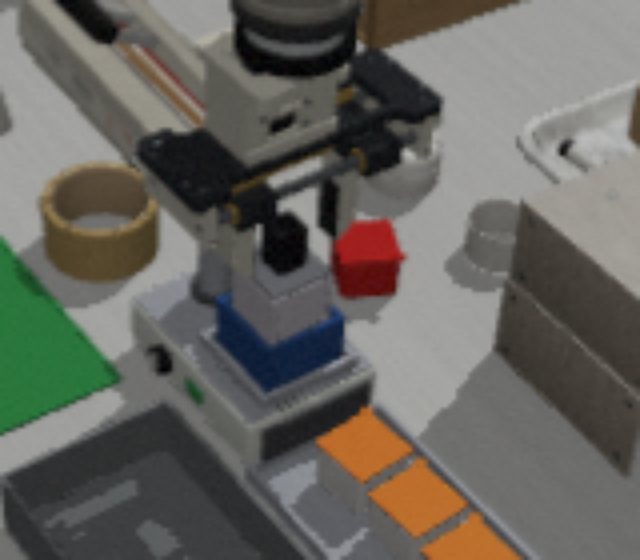

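Fingers straddle the knob (zoomed ~285,240). Small correction, then close.

Request:
{"op": "apply_moves", "data": {
  "motion": [
    {"offset": [-4, -3, 1], "rotation": [0.006, 0, 0]},
    {"offset": [0, 0, 0], "rotation": [0, 0, 0]},
    {"offset": [0, 0, 0], "rotation": [0, 0, 0]}
  ]
}}

```text
time: 10.2
tool_pos: [0.6129, -0.0496, 0.2111]
tool_rot: [3.132, 0.002, 1.617]
contact_force: [-0.0, 0.4, -0.5]
opening: 0.0645
```

Request:
{"op": "apply_moves", "data": {
  "motion": [
    {"offset": [0, 0, 0], "rotation": [0, 0, 0]},
    {"offset": [0, 0, 0], "rotation": [0, 0, 0]},
    {"offset": [0, 0, 0], "rotation": [0, 0, 0]},
    {"offset": [0, 0, 0], "rotation": [0, 0, 0]},
    {"offset": [0, 0, 0], "rotation": [0, 0, 0]},
    {"offset": [0, 0, 0], "rotation": [0, 0, 0]},
    {"offset": [0, 0, 0], "rotation": [0, 0, 0]},
    {"offset": [0, 0, 0], "rotation": [0, 0, 0]},
    {"offset": [0, 0, 0], "rotation": [0, 0, 0]}
  ],
  "grip": 1
}}

```text
time: 10.95
tool_pos: [0.6129, -0.0502, 0.2135]
tool_rot: [3.13, 0.003, 1.616]
contact_force: [-0.4, 0.0, -0.3]
opening: 0.0244
```

Request:
{"op": "apply_moves", "data": {
  "motion": [
    {"offset": [0, 0, 0], "rotation": [0, 0, 0]},
    {"offset": [0, 0, 0], "rotation": [0, 0, 0]},
    {"offset": [0, -2, 5], "rotation": [0.006, 0, 0]},
    {"offset": [0, 0, 2], "rotation": [0, 0, 0]},
    {"offset": [0, 0, 0], "rotation": [0, 0, 0]}
  ],
  "grip": 0.55
}}

```text
time: 11.37
tool_pos: [0.6112, -0.0502, 0.2056]
tool_rot: [3.135, 0.003, 1.616]
contact_force: [0.2, 1.1, 0.3]
opening: 0.0411
```

Request:
{"op": "apply_moves", "data": {
  "motion": [
    {"offset": [0, 0, 0], "rotation": [0, 0, 0]},
    {"offset": [0, 0, 0], "rotation": [0, 0, 0]},
    {"offset": [0, 0, 0], "rotation": [0, 0, 0]},
    {"offset": [0, 0, 0], "rotation": [0, 0, 0]},
    {"offset": [0, 0, 0], "rotation": [0, 0, 0]}
  ],
  "grip": 1
}}

```text
time: 11.78
tool_pos: [0.6111, -0.0502, 0.2052]
tool_rot: [3.136, 0.003, 1.616]
contact_force: [-0.3, -0.9, -0.6]
opening: 0.0237
```

```bash
python3 -c "
from plan import *
plan([(0.611,-0.050,0.265),(0.47,0.08,0.26),(0.462,0.275,0.2)],step=32)
"
```

```text
15 rows; from [ 0.6111 -0.0502  0.2052] [3.136e+00 3.000e-03 1.616e+00] t 11.78 open 0.0237 F [-0.3 -0.9 -0.6]
{"offset": [0, 0, -30], "rotation": [0.003, 0.002, 0.0]},
{"offset": [0, 0, -30], "rotation": [0.003, 0.002, 0.0]},
{"offset": [23, -22, 1], "rotation": [0.0, 0.0, 0.0]},
{"offset": [23, -22, 1], "rotation": [0.0, 0.0, 0.0]},
{"offset": [23, -22, 1], "rotation": [0.0, 0.0, 0.0]},
{"offset": [23, -22, 1], "rotation": [0.0, 0.0, 0.0]},
{"offset": [23, -22, 1], "rotation": [0.0, 0.0, 0.0]},
{"offset": [23, -22, 1], "rotation": [0.0, 0.0, 0.0]},
{"offset": [28, 0, 9], "rotation": [0.0, 0.0, 0.0]},
{"offset": [28, 0, 9], "rotation": [0.0, 0.0, 0.0]},
{"offset": [28, 0, 9], "rotation": [0.0, 0.0, 0.0]},
{"offset": [28, 0, 9], "rotation": [0.0, 0.0, 0.0]},
{"offset": [28, 0, 9], "rotation": [0.0, 0.0, 0.0]},
{"offset": [28, 0, 9], "rotation": [0.0, 0.0, 0.0]},
{"offset": [28, 0, 9], "rotation": [0.0, 0.0, 0.0]},
```

Request:
{"op": "apply_moves", "data": {
  "motion": [
    {"offset": [0, 0, -10], "rotation": [0.003, 0.002, 0]},
    {"offset": [0, 0, -22], "rotation": [0.003, 0.002, 0]},
    {"offset": [0, 0, -28], "rotation": [0, 0, 0]},
    {"offset": [0, -15, -5], "rotation": [0, 0, 0]},
    {"offset": [10, -25, 0], "rotation": [0, 0, 0]},
    {"offset": [20, -25, 0], "rotation": [0, 0, 0]},
    {"offset": [26, -25, 0], "rotation": [0, 0, 0]},
    {"offset": [30, -22, 2], "rotation": [0, 0, 0]},
    {"offset": [30, -18, 4], "rotation": [0, 0, 0]},
    {"offset": [30, -8, 6], "rotation": [0, 0, 0]},
    {"offset": [30, 0, 6], "rotation": [0, 0, 0]},
    {"offset": [30, 0, 6], "rotation": [0, 0, 0]}
  ]
}}

```text
time: 12.78
tool_pos: [0.4573, 0.1504, 0.2482]
tool_rot: [3.14, 0.0, 1.606]
contact_force: [1.3, 0.3, -1.1]
opening: 0.0238
```

```bash
python3 -c "
from plan import *
plan([(0.462,0.275,0.18)],step=32)
p=shot('scene','s5.png')
for d in tip_of('punch_mid',p): print(d)
a=cv2.imread('pics/s5.png')[110:290,150:390]
cv2.imwrite('pics/c5.png',cv2.resize(a,None,fx=3,fy=3))
"
```

```text
5 rows; from [0.4573 0.1504 0.2482] [3.14  0.    1.606] t 12.78 open 0.0238 F [ 1.3  0.3 -1.1]
{"offset": [25, 2, 14], "rotation": [0.0, 0.0, -0.002]},
{"offset": [25, 2, 14], "rotation": [0.0, 0.0, -0.002]},
{"offset": [25, 2, 14], "rotation": [0.0, 0.0, -0.002]},
{"offset": [25, 2, 14], "rotation": [0.0, 0.0, -0.002]},
{"offset": [25, 2, 14], "rotation": [0.0, 0.0, -0.002]},
{'location': [0.4584, 0.1539, 0.1811], 'score': 0.79}
```

View pics/c5.png

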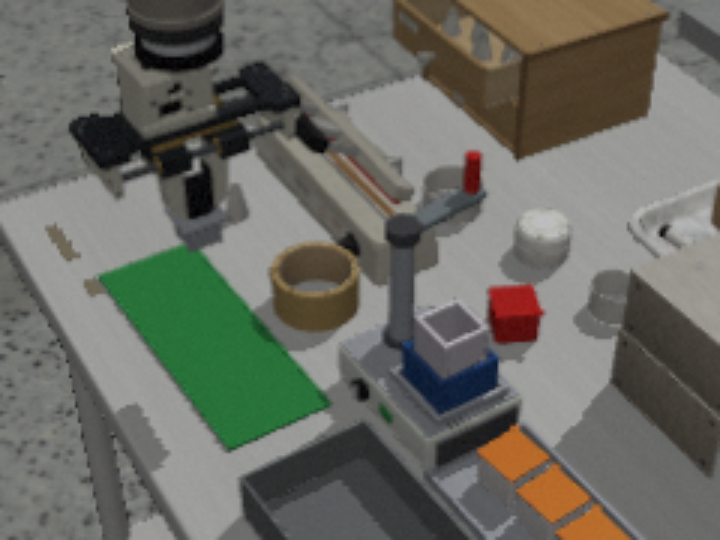

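Request:
{"op": "apply_moves", "data": {
  "motion": [
    {"offset": [25, 2, 12], "rotation": [0, 0, -0.002]},
    {"offset": [25, 2, 14], "rotation": [0, 0, -0.002]},
    {"offset": [25, 1, 14], "rotation": [0, 0, -0.002]},
    {"offset": [22, 0, 14], "rotation": [0, 0, 0]},
    {"offset": [12, 0, 14], "rotation": [0, 0, 0]},
    {"offset": [5, 0, 12], "rotation": [0, 0, 0]},
    {"offset": [0, 0, 12], "rotation": [0, 0, 0]},
    {"offset": [0, 0, 8], "rotation": [0, 0, 0]},
    {"offset": [0, 0, 0], "rotation": [0, 0, 0]}
  ]
}}

```text
time: 13.63
tool_pos: [0.46, 0.2689, 0.1445]
tool_rot: [3.136, 0.001, 1.619]
contact_force: [-0.7, -0.2, -1.2]
opening: 0.0238
```

```bash
python3 -c "
from plan import *
plan([(0.462,0.272,0.107)],step=32)
p=shot('scene')
for d in tip_of('punch_mid',p): print(d)
"
```

```text
2 rows; from [0.46   0.2689 0.1445] [3.136e+00 1.000e-03 1.619e+00] t 13.63 open 0.0238 F [-0.7 -0.2 -1.2]
{"offset": [2, 1, 19], "rotation": [0.003, 0.001, 0.001]},
{"offset": [2, 1, 19], "rotation": [0.003, 0.001, 0.001]},
{'location': [0.4574, 0.2646, 0.0736], 'score': 0.71}
```

Request:
{"op": "apply_moves", "data": {
  "motion": [
    {"offset": [2, 0, 15], "rotation": [0.003, 0, 0]},
    {"offset": [0, 0, 12], "rotation": [0, 0, 0]},
    {"offset": [0, 0, 6], "rotation": [0, 0, 0]},
    {"offset": [0, 0, 2], "rotation": [0, 0, 0]},
    {"offset": [0, 0, 0], "rotation": [0, 0, 0]}
  ]
}}

```text
time: 14.15
tool_pos: [0.4645, 0.27, 0.1149]
tool_rot: [3.129, -0.002, 1.615]
contact_force: [-0.1, 0.6, -1.2]
opening: 0.0239
```

Request:
{"op": "apply_moves", "data": {
  "motion": [
    {"offset": [0, 0, 5], "rotation": [0.006, 0, 0]},
    {"offset": [0, 0, 4], "rotation": [0.004, 0, 0]},
    {"offset": [0, 0, 1], "rotation": [0, 0, 0]}
  ]
}}

```text
time: 14.4
tool_pos: [0.4658, 0.27, 0.1064]
tool_rot: [3.136, -0.003, 1.615]
contact_force: [0.2, 0.1, -1.1]
opening: 0.0236
```

Request:
{"op": "apply_moves", "data": {
  "motion": [
    {"offset": [0, 0, 2], "rotation": [0.003, 0, 0]},
    {"offset": [0, 0, 1], "rotation": [0, 0, 0]},
    {"offset": [0, 0, 0], "rotation": [0, 0, 0]}
  ]
}}

```text
time: 14.65
tool_pos: [0.4661, 0.2702, 0.1043]
tool_rot: [3.138, -0.004, 1.615]
contact_force: [-1.0, 0.2, 0.1]
opening: 0.0238
```

Request:
{"op": "apply_moves", "data": {
  "motion": [
    {"offset": [0, 0, 1], "rotation": [0, 0, 0]},
    {"offset": [0, 0, 0], "rotation": [0, 0, 0]},
    {"offset": [0, 0, 0], "rotation": [0, 0, 0]},
    {"offset": [0, 0, 0], "rotation": [0, 0, 0]},
    {"offset": [0, 0, 0], "rotation": [0, 0, 0]},
    {"offset": [0, 0, -20], "rotation": [0, 0, 0]},
    {"offset": [0, 0, -35], "rotation": [0, 0, 0]},
    {"offset": [0, 0, -38], "rotation": [0, 0, 0]},
    {"offset": [0, 0, -38], "rotation": [0, 0, 0]},
    {"offset": [0, 0, -20], "rotation": [0, 0, 0]},
    {"offset": [0, 0, 0], "rotation": [0, 0, 0]}
  ],
  "grip": 0
}}

```text
time: 15.57
tool_pos: [0.4649, 0.2694, 0.2588]
tool_rot: [-3.139, -0.002, 1.615]
contact_force: [1.4, 0.3, 0.1]
opening: 0.0906
```

```bash
python3 -c "
from plan import *
plan([(0.50,0.07,0.265),(0.609,-0.0495,0.235)],step=32)
for n in ('scene','top'):
  p=shot(n,n+'6.png')
  for q in ('punch_mid','sleeve_mid','frame_mid'):
    for d in tip_of(q,p): print(n,q,d)
a=cv2.imread('pics/scene6.png')[110:290,150:390]
cv2.imwrite('pics/c6.png',cv2.resize(a,None,fx=3,fy=3))
"
```

```text
13 rows; from [0.4649 0.2694 0.2588] [-3.139e+00 -2.000e-03  1.615e+00] t 15.57 open 0.0906 F [1.4 0.3 0.1]
{"offset": [-29, 4, -1], "rotation": [0.0, 0.0, 0.0]},
{"offset": [-29, 4, -1], "rotation": [0.0, 0.0, 0.0]},
{"offset": [-29, 4, -1], "rotation": [0.0, 0.0, 0.0]},
{"offset": [-29, 4, -1], "rotation": [0.0, 0.0, 0.0]},
{"offset": [-29, 4, -1], "rotation": [0.0, 0.0, 0.0]},
{"offset": [-29, 4, -1], "rotation": [0.0, 0.0, 0.0]},
{"offset": [-29, 4, -1], "rotation": [0.0, 0.0, 0.0]},
{"offset": [-21, 17, 5], "rotation": [0.0, 0.0, 0.0]},
{"offset": [-21, 17, 5], "rotation": [0.0, 0.0, 0.0]},
{"offset": [-21, 17, 5], "rotation": [0.0, 0.0, 0.0]},
{"offset": [-21, 17, 5], "rotation": [0.0, 0.0, 0.0]},
{"offset": [-21, 17, 5], "rotation": [0.0, 0.0, 0.0]},
{"offset": [-21, 17, 5], "rotation": [0.0, 0.0, 0.0]},
scene punch_mid {'location': [0.4662, 0.2682, 0.0344], 'score': 0.71}
scene sleeve_mid {'location': [0.606, -0.0534, 0.0878], 'score': 0.87}
scene frame_mid {'location': [0.6091, -0.0488, 0.0726], 'score': 0.6}
top punch_mid {'location': [0.4657, 0.2738, 0.0371], 'score': 0.49}
top punch_mid {'location': [0.615, -0.2174, 0.0041], 'score': 0.32}
top sleeve_mid {'location': [0.6084, -0.051, 0.089], 'score': 0.63}
top frame_mid {'location': [0.6099, -0.0492, 0.0758], 'score': 0.44}
```

View pics/c6.png

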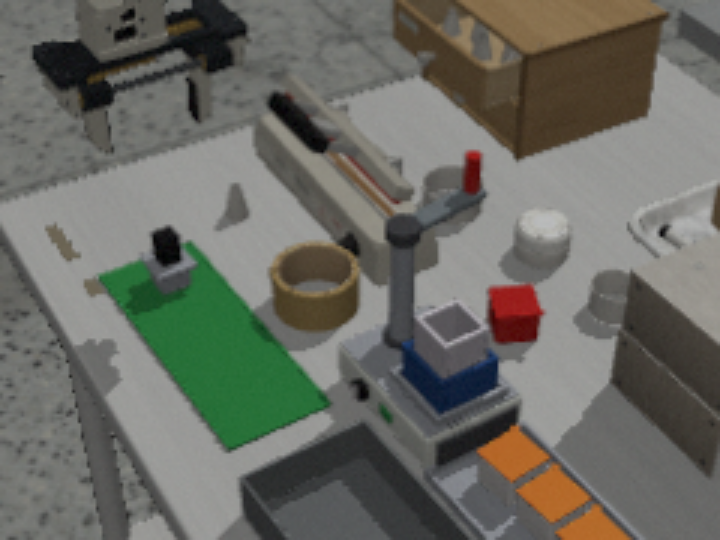

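Request:
{"op": "apply_moves", "data": {
  "motion": [
    {"offset": [-30, 0, -2], "rotation": [0, 0, 0]},
    {"offset": [-38, 0, -1], "rotation": [0, 0, 0]},
    {"offset": [-38, 0, 0], "rotation": [0, 0, 0]},
    {"offset": [-38, 0, 0], "rotation": [0, 0, 0]},
    {"offset": [-38, 0, 0], "rotation": [0, 0, 0]},
    {"offset": [-38, 0, 0], "rotation": [0, 0, 0]},
    {"offset": [-36, 8, 0], "rotation": [0, 0, 0]},
    {"offset": [-30, 20, 0], "rotation": [0, 0, 0]},
    {"offset": [-18, 30, 0], "rotation": [0, 0, 0]},
    {"offset": [-6, 32, 0], "rotation": [0, 0, 0]},
    {"offset": [0, 25, 0], "rotation": [0, 0, 0]},
    {"offset": [0, 10, 0], "rotation": [0, 0, 0]}
  ],
  "grip": 0.1
}}

```text
time: 16.97
tool_pos: [0.6022, -0.0497, 0.2428]
tool_rot: [-3.113, 0.0, 1.616]
contact_force: [-1.2, 1.1, 0.2]
opening: 0.0825
```

```bash
python3 -c "
from plan import *
plan([(0.6085,-0.050,0.21),(0.6085,-0.050,0.167)],step=30)
"
```

```text
4 rows; from [ 0.6022 -0.0497  0.2428] [-3.113  0.     1.616] t 16.97 open 0.0825 F [-1.2  1.1  0.2]
{"offset": [0, 4, 16], "rotation": [-0.015, 0.0, -0.0]},
{"offset": [0, 3, 16], "rotation": [-0.015, 0.0, -0.0]},
{"offset": [0, 0, 21], "rotation": [0.0, 0.0, 0.0]},
{"offset": [0, 0, 21], "rotation": [0.0, 0.0, 0.0]},
```

Request:
{"op": "apply_moves", "data": {
  "motion": [
    {"offset": [0, 4, 10], "rotation": [-0.014, 0, 0]},
    {"offset": [0, 2, 14], "rotation": [-0.012, 0, 0]},
    {"offset": [0, 0, 18], "rotation": [-0.003, 0, 0]},
    {"offset": [0, 0, 16], "rotation": [0, 0, 0]},
    {"offset": [0, 0, 8], "rotation": [0, 0, 0]},
    {"offset": [0, 0, 2], "rotation": [0, 0, 0]},
    {"offset": [0, 0, 0], "rotation": [0, 0, 0]}
  ]
}}

```text
time: 17.55
tool_pos: [0.6101, -0.0506, 0.1646]
tool_rot: [-3.135, -0.002, 1.614]
contact_force: [-0.9, 0.8, -1.3]
opening: 0.0827
```

```bash
python3 -c "
from plan import *
plan([(0.6085,-0.050,0.167)],step=30)
"
```

```text
1 rows; from [ 0.6101 -0.0506  0.1646] [-3.135e+00 -2.000e-03  1.614e+00] t 17.55 open 0.0827 F [-0.9  0.8 -1.3]
{"offset": [1, -2, -2], "rotation": [-0.006, -0.002, -0.002]},
```

Request:
{"op": "apply_moves", "data": {
  "motion": [
    {"offset": [0, 0, -2], "rotation": [-0.005, 0, 0]},
    {"offset": [0, 0, 0], "rotation": [0, 0, 0]},
    {"offset": [0, 0, 0], "rotation": [0, 0, 0]},
    {"offset": [0, 0, 0], "rotation": [0, 0, 0]},
    {"offset": [0, 0, 0], "rotation": [0, 0, 0]},
    {"offset": [0, 0, 0], "rotation": [0, 0, 0]},
    {"offset": [0, 0, 0], "rotation": [0, 0, 0]},
    {"offset": [0, 0, 0], "rotation": [0, 0, 0]},
    {"offset": [0, 0, 0], "rotation": [0, 0, 0]}
  ],
  "grip": 1,
  "grip_force": 25
}}

```text
time: 18.3
tool_pos: [0.6112, -0.0507, 0.1705]
tool_rot: [3.137, -0.001, 1.615]
contact_force: [-0.1, 0.0, -1.9]
opening: 0.0495
```

Request:
{"op": "apply_moves", "data": {
  "motion": [
    {"offset": [0, 0, -8], "rotation": [0, 0, 0]},
    {"offset": [0, 0, -16], "rotation": [0, 0, 0]},
    {"offset": [0, 0, -22], "rotation": [0, 0, 0]},
    {"offset": [0, 0, -24], "rotation": [0, 0, 0]},
    {"offset": [0, 0, -10], "rotation": [0, 0, 0]}
  ]
}}

```text
time: 18.72
tool_pos: [0.6094, -0.0505, 0.2509]
tool_rot: [-3.137, -0.003, 1.614]
contact_force: [0.1, -0.0, -1.9]
opening: 0.0491
```

```bash
python3 -c "
from plan import *
plan([(0.463,-0.05,0.25),(0.463,0.18,0.18)],step=32)
p=shot('scene','s7.png')
for q in ('sleeve_mid','frame_mid'):
    for d in tip_of(q,p): print(q,d)
a=cv2.imread('pics/s7.png')[110:290,150:390]
cv2.imwrite('pics/c7.png',cv2.resize(a,None,fx=3,fy=3))
"
```

```text
13 rows; from [ 0.6094 -0.0505  0.2509] [-3.137e+00 -3.000e-03  1.614e+00] t 18.72 open 0.0491 F [ 0.1 -0.  -1.9]
{"offset": [1, -29, 0], "rotation": [-0.001, -0.001, -0.0]},
{"offset": [1, -29, 0], "rotation": [-0.001, -0.001, -0.0]},
{"offset": [1, -29, 0], "rotation": [-0.001, -0.001, -0.0]},
{"offset": [1, -29, 0], "rotation": [-0.001, -0.001, -0.0]},
{"offset": [1, -29, 0], "rotation": [-0.001, -0.001, -0.0]},
{"offset": [29, 1, 9], "rotation": [0.0, 0.0, 0.0]},
{"offset": [29, 1, 9], "rotation": [0.0, 0.0, 0.0]},
{"offset": [29, 1, 9], "rotation": [0.0, 0.0, 0.0]},
{"offset": [29, 1, 9], "rotation": [0.0, 0.0, 0.0]},
{"offset": [29, 1, 9], "rotation": [0.0, 0.0, 0.0]},
{"offset": [29, 1, 9], "rotation": [0.0, 0.0, 0.0]},
{"offset": [29, 1, 9], "rotation": [0.0, 0.0, 0.0]},
{"offset": [29, 1, 9], "rotation": [0.0, 0.0, 0.0]},
sleeve_mid {'location': [0.604, -0.0508, 0.1717], 'score': 0.86}
frame_mid {'location': [0.6072, -0.047, 0.0741], 'score': 0.9}
frame_mid {'location': [0.582, 0.3482, -0.0053], 'score': 0.4}
```

View pics/c7.png

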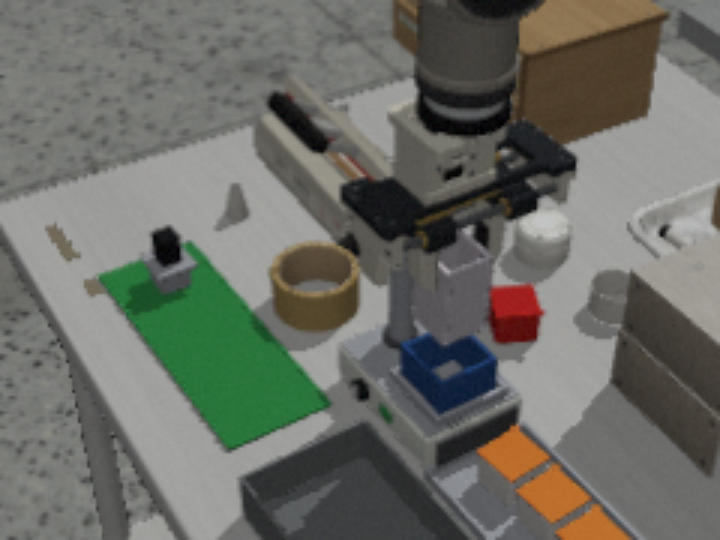

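Request:
{"op": "apply_moves", "data": {
  "motion": [
    {"offset": [0, -20, 0], "rotation": [0, 0, 0]},
    {"offset": [2, -30, 0], "rotation": [0, 0, 0]},
    {"offset": [8, -32, 0], "rotation": [0, 0, 0]},
    {"offset": [20, -30, 0], "rotation": [0, 0, 0]},
    {"offset": [30, -18, 2], "rotation": [0, 0, 0]},
    {"offset": [34, -6, 6], "rotation": [0, 0, 0]},
    {"offset": [34, 0, 10], "rotation": [0, 0, 0]},
    {"offset": [34, 0, 10], "rotation": [0, 0, 0]},
    {"offset": [30, 0, 10], "rotation": [0, 0, 0]},
    {"offset": [20, 0, 10], "rotation": [0, 0, 0]},
    {"offset": [8, 0, 10], "rotation": [0, 0, 0]},
    {"offset": [0, 0, 5], "rotation": [0, 0, 0]}
  ]
}}

```text
time: 19.87
tool_pos: [0.4473, 0.1707, 0.1718]
tool_rot: [-3.114, -0.004, 1.609]
contact_force: [-0.8, -0.6, -1.7]
opening: 0.0489
```

```bash
python3 -c "
from plan import *
plan([(0.463,0.18,0.125)],step=20)
p=shot('scene','s8.png')
for q in ('sleeve_mid','frame_mid'):
    for d in tip_of(q,p): print(q,d)
a=cv2.imread('pics/s8.png')[110:290,150:390]
cv2.imwrite('pics/c8.png',cv2.resize(a,None,fx=3,fy=3))
"
```

```text
3 rows; from [0.4473 0.1707 0.1718] [-3.114 -0.004  1.609] t 19.87 open 0.0489 F [-0.8 -0.6 -1.7]
{"offset": [3, 6, 15], "rotation": [-0.009, -0.001, -0.002]},
{"offset": [3, 6, 16], "rotation": [-0.009, -0.001, -0.002]},
{"offset": [3, 5, 16], "rotation": [-0.009, -0.001, -0.002]},
sleeve_mid {'location': [0.4434, 0.1706, 0.0874], 'score': 0.84}
frame_mid {'location': [0.6083, -0.0477, 0.0718], 'score': 0.95}
frame_mid {'location': [0.6165, -0.1394, -0.0011], 'score': 0.45}
```

View pics/c8.png

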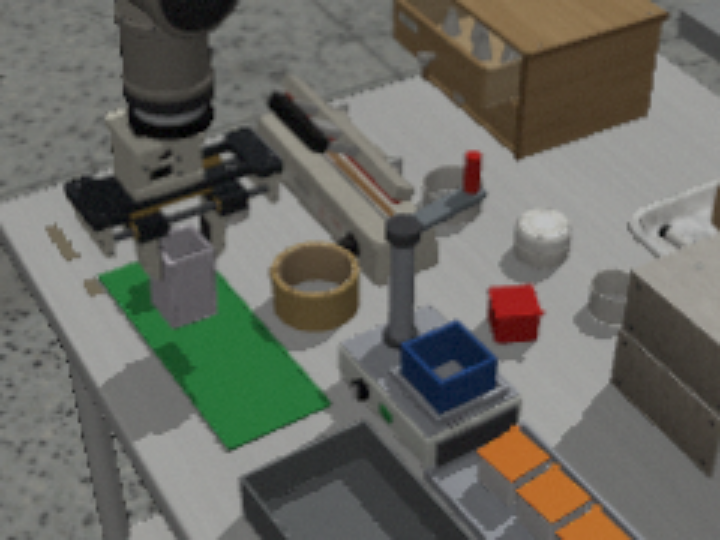

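Request:
{"op": "apply_moves", "data": {
  "motion": [
    {"offset": [0, 9, 0], "rotation": [-0.013, 0.002, 0]},
    {"offset": [0, 6, 8], "rotation": [-0.013, 0.002, 0]},
    {"offset": [0, 2, 14], "rotation": [0, 0, 0]},
    {"offset": [0, 0, 10], "rotation": [0, 0, 0]},
    {"offset": [0, 0, 4], "rotation": [0, 0, 0]},
    {"offset": [0, 0, 0], "rotation": [0, 0, 0]}
  ]
}}

```text
time: 20.52
tool_pos: [0.4728, 0.1641, 0.1395]
tool_rot: [3.127, -0.008, 1.598]
contact_force: [-0.5, 0.4, -2.0]
opening: 0.049
```

```bash
python3 -c "
from plan import *
plan([(0.463,0.175,0.126)],step=20)
p=shot('scene')
for q in ('sleeve_mid',):
    for d in tip_of(q,p): print(q,d)
"
```

```text
1 rows; from [0.4728 0.1641 0.1395] [ 3.127 -0.008  1.598] t 20.52 open 0.049 F [-0.5  0.4 -2. ]
{"offset": [11, -10, 13], "rotation": [0.014, -0.008, -0.018]},
sleeve_mid {'location': [0.469, 0.1646, 0.0548], 'score': 0.78}
```

Request:
{"op": "apply_moves", "data": {
  "motion": [
    {"offset": [5, -5, 2], "rotation": [0.008, -0.005, -0.01]},
    {"offset": [3, -2, 3], "rotation": [0.006, -0.003, -0.008]},
    {"offset": [0, 0, 3], "rotation": [0, 0, 0]},
    {"offset": [0, 0, 2], "rotation": [0, 0, 0]},
    {"offset": [0, 0, 1], "rotation": [0, 0, 0]}
  ]
}}

```text
time: 21.03
tool_pos: [0.4661, 0.1731, 0.1306]
tool_rot: [3.137, -0.0, 1.618]
contact_force: [0.5, -0.4, -1.4]
opening: 0.049
```

Request:
{"op": "apply_moves", "data": {
  "motion": [
    {"offset": [0, 0, 3], "rotation": [0.003, 0, 0]},
    {"offset": [0, 0, 2], "rotation": [0, 0, 0]},
    {"offset": [0, 0, 1], "rotation": [0, 0, 0]}
  ]
}}

```text
time: 21.28
tool_pos: [0.4661, 0.1734, 0.1242]
tool_rot: [3.14, -0.0, 1.619]
contact_force: [-3.5, -0.8, 13.6]
opening: 0.0492
```

Request:
{"op": "apply_moves", "data": {
  "motion": [
    {"offset": [0, 0, -1], "rotation": [0, 0, 0]},
    {"offset": [0, 0, 0], "rotation": [0, 0, 0]},
    {"offset": [0, 0, 0], "rotation": [0, 0, 0]},
    {"offset": [0, 0, 0], "rotation": [0, 0, 0]},
    {"offset": [0, 0, 0], "rotation": [0, 0, 0]},
    {"offset": [0, 0, -20], "rotation": [0, 0, 0]},
    {"offset": [0, 0, -35], "rotation": [0, 0, 0]},
    {"offset": [0, 0, -38], "rotation": [0, 0, 0]},
    {"offset": [0, 0, -20], "rotation": [0, 0, 0]},
    {"offset": [0, 0, -5], "rotation": [0, 0, 0]},
    {"offset": [0, 0, 0], "rotation": [0, 0, 0]}
  ],
  "grip": 0
}}

```text
time: 22.2
tool_pos: [0.4658, 0.1729, 0.2474]
tool_rot: [-3.141, -0.0, 1.618]
contact_force: [0.8, -0.1, -0.5]
opening: 0.0918
```

```bash
python3 -c "
from plan import *
plan([(0.463,-0.05,0.24),(0.609,-0.05,0.24)],step=36)
for n in ('scene','top'):
  p=shot(n,n+'9.png')
  for q in ('punch_mid','sleeve_mid','frame_mid','nest_mid'):
    for d in tip_of(q,p)[:2]: print(n,q,d)
a=cv2.imread('pics/scene9.png')[110:290,150:390]
cv2.imwrite('pics/c9.png',cv2.resize(a,None,fx=3,fy=3))
"
```

```text
12 rows; from [0.4658 0.1729 0.2474] [-3.141 -0.     1.618] t 22.2 open 0.0918 F [ 0.8 -0.1 -0.5]
{"offset": [-32, -2, 1], "rotation": [0.0, 0.0, 0.0]},
{"offset": [-32, -2, 1], "rotation": [0.0, 0.0, 0.0]},
{"offset": [-32, -2, 1], "rotation": [0.0, 0.0, 0.0]},
{"offset": [-32, -2, 1], "rotation": [0.0, 0.0, 0.0]},
{"offset": [-32, -2, 1], "rotation": [0.0, 0.0, 0.0]},
{"offset": [-32, -2, 1], "rotation": [0.0, 0.0, 0.0]},
{"offset": [-32, -2, 1], "rotation": [0.0, 0.0, 0.0]},
{"offset": [-1, 29, 0], "rotation": [0.0, 0.0, 0.0]},
{"offset": [-1, 29, 0], "rotation": [0.0, 0.0, 0.0]},
{"offset": [-1, 29, 0], "rotation": [0.0, 0.0, 0.0]},
{"offset": [-1, 29, 0], "rotation": [0.0, 0.0, 0.0]},
{"offset": [-1, 29, 0], "rotation": [0.0, 0.0, 0.0]},
scene punch_mid {'location': [0.4675, 0.2696, 0.0346], 'score': 0.76}
scene sleeve_mid {'location': [0.4617, 0.1724, 0.0426], 'score': 0.63}
scene frame_mid {'location': [0.6114, -0.0498, 0.0738], 'score': 0.85}
scene frame_mid {'location': [0.6218, -0.1423, 0.0254], 'score': 0.49}
scene nest_mid {'location': [0.6064, -0.0496, 0.046], 'score': 0.62}
top punch_mid {'location': [0.4694, 0.2708, 0.036], 'score': 0.39}
top sleeve_mid {'location': [0.6102, -0.1373, 0.0028], 'score': 0.48}
top sleeve_mid {'location': [0.4638, 0.177, 0.0459], 'score': 0.44}
top frame_mid {'location': [0.6091, -0.0503, 0.0723], 'score': 0.44}
top nest_mid {'location': [0.6105, -0.0465, 0.0524], 'score': 0.63}
```

View pics/c9.png

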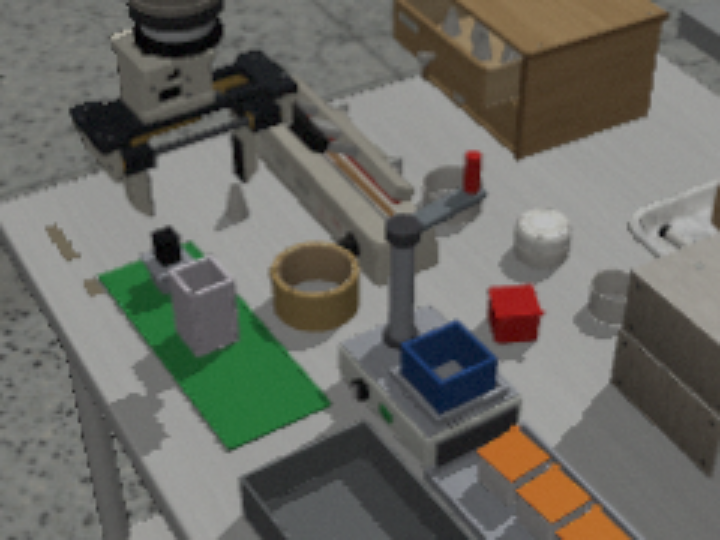

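Request:
{"op": "apply_moves", "data": {
  "motion": [
    {"offset": [-28, 0, 0], "rotation": [0, 0, 0]},
    {"offset": [-36, 0, 0], "rotation": [0, 0, 0]},
    {"offset": [-36, 0, 0], "rotation": [0, 0, 0]},
    {"offset": [-36, 0, 0], "rotation": [0, 0, 0]},
    {"offset": [-34, 8, 0], "rotation": [0, 0, 0]},
    {"offset": [-28, 20, 0], "rotation": [0, 0, 0]},
    {"offset": [-18, 30, 0], "rotation": [0, 0, 0]},
    {"offset": [-6, 32, 0], "rotation": [0, 0, 0]},
    {"offset": [0, 25, 0], "rotation": [0, 0, 0]},
    {"offset": [0, 12, 0], "rotation": [0, 0, 0]},
    {"offset": [0, 0, 0], "rotation": [0, 0, 0]}
  ]
}}

```text
time: 23.62
tool_pos: [0.6069, -0.0535, 0.2412]
tool_rot: [-3.134, 0.0, 1.619]
contact_force: [-0.2, -0.3, 0.3]
opening: 0.0918
```

```bash
python3 -c "
from plan import *
plan([(0.610,-0.050,0.175),(0.610,-0.05,0.131)],step=30)
"
```

```text
5 rows; from [ 0.6069 -0.0535  0.2412] [-3.134  0.     1.619] t 23.62 open 0.0918 F [-0.2 -0.3  0.3]
{"offset": [1, 1, 22], "rotation": [-0.003, 0.0, 0.001]},
{"offset": [1, 1, 22], "rotation": [-0.003, 0.0, 0.001]},
{"offset": [1, 1, 22], "rotation": [-0.003, 0.0, 0.001]},
{"offset": [0, 0, 22], "rotation": [0.0, 0.0, 0.0]},
{"offset": [0, 0, 22], "rotation": [0.0, 0.0, 0.0]},
```

Request:
{"op": "apply_moves", "data": {
  "motion": [
    {"offset": [1, 1, 20], "rotation": [-0.003, 0, 0]},
    {"offset": [1, 1, 22], "rotation": [-0.003, 0, 0]},
    {"offset": [0, 0, 22], "rotation": [-0.002, 0, 0]},
    {"offset": [0, 0, 18], "rotation": [0, 0, 0]},
    {"offset": [0, 0, 8], "rotation": [0, 0, 0]},
    {"offset": [0, 0, 2], "rotation": [0, 0, 0]},
    {"offset": [0, 0, 0], "rotation": [0, 0, 0]}
  ]
}}

```text
time: 24.2
tool_pos: [0.606, -0.0507, 0.1452]
tool_rot: [-3.14, -0.0, 1.62]
contact_force: [0.8, -0.3, 0.1]
opening: 0.0919
```

```bash
python3 -c "
from plan import *
plan([(0.610,-0.05,0.131)],step=30)
"
```

```text
1 rows; from [ 0.606  -0.0507  0.1452] [-3.14 -0.    1.62] t 24.2 open 0.0919 F [ 0.8 -0.3  0.1]
{"offset": [1, 4, 14], "rotation": [-0.001, -0.0, 0.004]},
```

Request:
{"op": "apply_moves", "data": {
  "motion": [
    {"offset": [0, 3, 6], "rotation": [0, 0, 0]},
    {"offset": [0, 1, 5], "rotation": [0, 0, 0]},
    {"offset": [0, 0, 2], "rotation": [0, 0, 0]}
  ]
}}

```text
time: 24.45
tool_pos: [0.6113, -0.0507, 0.1345]
tool_rot: [3.138, 0.001, 1.62]
contact_force: [-0.1, 1.4, -0.6]
opening: 0.0918
```

Request:
{"op": "apply_moves", "data": {
  "motion": [
    {"offset": [0, 0, 2], "rotation": [0.003, 0, 0]},
    {"offset": [0, 0, 0], "rotation": [0, 0, 0]},
    {"offset": [0, 0, 0], "rotation": [0, 0, 0]},
    {"offset": [0, 0, 0], "rotation": [0, 0, 0]},
    {"offset": [0, 0, 0], "rotation": [0, 0, 0]},
    {"offset": [0, 0, 0], "rotation": [0, 0, 0]},
    {"offset": [0, 0, 0], "rotation": [0, 0, 0]}
  ],
  "grip": 1,
  "grip_force": 25
}}

```text
time: 25.03
tool_pos: [0.6116, -0.0507, 0.1334]
tool_rot: [3.14, 0.001, 1.62]
contact_force: [-0.3, 0.9, -1.3]
opening: 0.064
```

Request:
{"op": "apply_moves", "data": {
  "motion": [
    {"offset": [0, 0, -8], "rotation": [0, 0, 0]},
    {"offset": [0, 0, -16], "rotation": [0, 0, 0]},
    {"offset": [0, 0, -24], "rotation": [0, 0, 0]},
    {"offset": [0, -10, -26], "rotation": [0, 0, 0]},
    {"offset": [0, -25, -10], "rotation": [0, 0, 0]},
    {"offset": [2, -32, 0], "rotation": [0, 0, 0]},
    {"offset": [10, -32, 0], "rotation": [0, 0, 0]},
    {"offset": [16, -25, 0], "rotation": [0, 0, 0]},
    {"offset": [20, -12, 4], "rotation": [0, 0, 0]},
    {"offset": [20, -4, 10], "rotation": [0, 0, 0]},
    {"offset": [15, 0, 10], "rotation": [0, 0, 0]},
    {"offset": [10, 0, 5], "rotation": [0, 0, 0]}
  ]
}}

```text
time: 26.03
tool_pos: [0.4621, 0.0355, 0.1976]
tool_rot: [3.13, 0.005, 1.616]
contact_force: [0.5, -0.1, -1.4]
opening: 0.0641
```

```bash
python3 -c "
from plan import *
plan([(0.466,0.082,0.09)],step=20)
p=shot('scene','s10.png')
for q in ('sleeve_mid','frame_mid'):
    for d in tip_of(q,p): print(q,d)
a=cv2.imread('pics/s10.png')[110:290,150:390]
cv2.imwrite('pics/c10.png',cv2.resize(a,None,fx=3,fy=3))
"
```

```text
6 rows; from [0.4621 0.0355 0.1976] [3.13  0.005 1.616] t 26.03 open 0.0641 F [ 0.5 -0.1 -1.4]
{"offset": [8, 1, 18], "rotation": [0.002, 0.001, -0.0]},
{"offset": [8, 1, 18], "rotation": [0.002, 0.001, -0.0]},
{"offset": [8, 1, 18], "rotation": [0.002, 0.001, -0.0]},
{"offset": [8, 1, 18], "rotation": [0.002, 0.001, -0.0]},
{"offset": [8, 1, 18], "rotation": [0.002, 0.001, -0.0]},
{"offset": [8, 1, 18], "rotation": [0.002, 0.001, -0.0]},
sleeve_mid {'location': [0.4605, 0.1732, 0.0395], 'score': 0.5}
frame_mid {'location': [0.4611, 0.0389, 0.1398], 'score': 0.67}
frame_mid {'location': [0.6062, 0.0269, 0.2077], 'score': 0.46}
frame_mid {'location': [0.6185, -0.2018, 0.0257], 'score': 0.21}
```

View pics/c10.png

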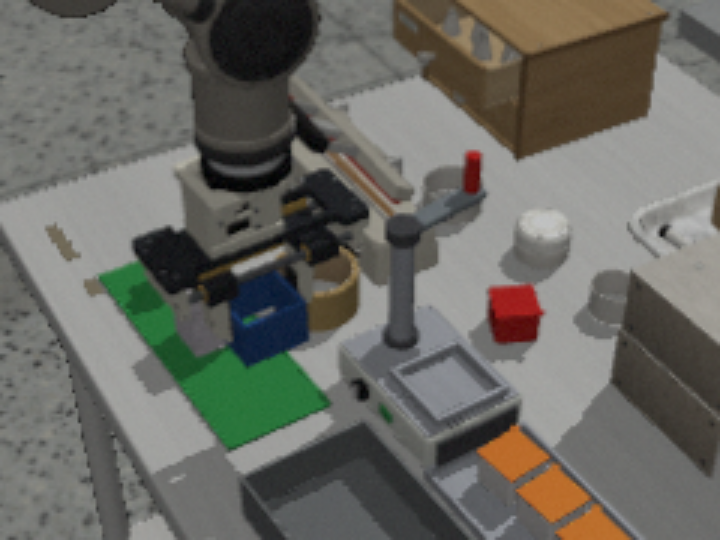

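Request:
{"op": "apply_moves", "data": {
  "motion": [
    {"offset": [15, 2, 5], "rotation": [0.003, 0.002, 0]},
    {"offset": [15, 2, 12], "rotation": [0.003, 0.002, 0]},
    {"offset": [10, 0, 18], "rotation": [0, 0, 0]},
    {"offset": [4, 0, 20], "rotation": [0, 0, 0]},
    {"offset": [0, 0, 18], "rotation": [0, 0, 0]},
    {"offset": [0, 0, 10], "rotation": [0, 0, 0]},
    {"offset": [0, 0, 2], "rotation": [0, 0, 0]},
    {"offset": [0, 0, 0], "rotation": [0, 0, 0]}
  ]
}}

```text
time: 26.85
tool_pos: [0.4752, 0.0746, 0.1143]
tool_rot: [3.122, 0.004, 1.614]
contact_force: [-0.3, 0.2, -1.8]
opening: 0.064
```

```bash
python3 -c "
from plan import *
plan([(0.466,0.08,0.088)],step=20)
"
```

```text
2 rows; from [0.4752 0.0746 0.1143] [3.122 0.004 1.614] t 26.85 open 0.064 F [-0.3  0.2 -1.8]
{"offset": [3, -5, 13], "rotation": [0.01, 0.002, -0.001]},
{"offset": [3, -5, 13], "rotation": [0.01, 0.002, -0.001]},
```

Request:
{"op": "apply_moves", "data": {
  "motion": [
    {"offset": [3, -5, 5], "rotation": [0.01, 0.002, 0]},
    {"offset": [2, -4, 8], "rotation": [0.008, 0.002, 0]},
    {"offset": [0, 0, 6], "rotation": [0, 0, 0]},
    {"offset": [0, 0, 2], "rotation": [0, 0, 0]},
    {"offset": [0, 0, 0], "rotation": [0, 0, 0]}
  ]
}}

```text
time: 27.27
tool_pos: [0.4676, 0.0782, 0.0938]
tool_rot: [3.137, 0.001, 1.612]
contact_force: [-0.8, 0.1, -1.1]
opening: 0.0639
```

Request:
{"op": "apply_moves", "data": {
  "motion": [
    {"offset": [0, 0, 3], "rotation": [0.003, 0, 0]},
    {"offset": [0, 0, 2], "rotation": [0, 0, 0]},
    {"offset": [0, 0, 1], "rotation": [0, 0, 0]}
  ]
}}

```text
time: 27.52
tool_pos: [0.4681, 0.0782, 0.0878]
tool_rot: [3.139, 0.001, 1.612]
contact_force: [-0.6, 0.0, -1.0]
opening: 0.0639
```

Request:
{"op": "apply_moves", "data": {
  "motion": [
    {"offset": [0, 0, 1], "rotation": [0, 0, 0]},
    {"offset": [0, 0, 0], "rotation": [0, 0, 0]}
  ]
}}

```text
time: 27.68
tool_pos: [0.4683, 0.0783, 0.0876]
tool_rot: [3.138, 0.001, 1.612]
contact_force: [0.9, 0.1, -1.1]
opening: 0.0639
```

Request:
{"op": "apply_moves", "data": {
  "motion": [
    {"offset": [0, 0, 1], "rotation": [0, 0, 0]},
    {"offset": [0, 0, 1], "rotation": [0, 0, 0]}
  ]
}}

```text
time: 27.85
tool_pos: [0.4684, 0.0783, 0.0873]
tool_rot: [3.138, 0.001, 1.612]
contact_force: [-4.2, -0.9, 17.5]
opening: 0.064
```

Contact on the mat. Release and lift.

Request:
{"op": "apply_moves", "data": {
  "motion": [
    {"offset": [0, 0, -1], "rotation": [0, 0, 0]},
    {"offset": [0, 0, 0], "rotation": [0, 0, 0]},
    {"offset": [0, 0, 0], "rotation": [0, 0, 0]},
    {"offset": [0, 0, 0], "rotation": [0, 0, 0]},
    {"offset": [0, 0, 0], "rotation": [0, 0, 0]},
    {"offset": [0, 0, -20], "rotation": [0, 0, 0]},
    {"offset": [0, 0, -35], "rotation": [0, 0, 0]},
    {"offset": [0, 0, -38], "rotation": [0, 0, 0]},
    {"offset": [0, 0, -20], "rotation": [0, 0, 0]},
    {"offset": [0, 0, -5], "rotation": [0, 0, 0]},
    {"offset": [0, 0, 0], "rotation": [0, 0, 0]}
  ],
  "grip": 0
}}

```text
time: 28.77
tool_pos: [0.4676, 0.0783, 0.2095]
tool_rot: [3.141, 0.001, 1.612]
contact_force: [-0.2, -0.4, 0.1]
opening: 0.092
```

```bash
cat > tubs.py <<'E'
from plan import *
def tubs(pr=True):
    for n in ('top','scene'):
        im=shot(n,'%s_%d.png'%(n,int(observe()['time']*10)))
        hsv=cv2.cvtColor(im['img'],cv2.COLOR_RGB2HSV); m=cv2.inRange(hsv,(8,180,110),(20,255,255))
        k,l,st,c=cv2.connectedComponentsWithStats(m)
        for i in range(1,k):
            if st[i,4]>25:
                r=cv2.minAreaRect(np.argwhere(l==i)[:,::-1].astype(np.float32))
                bx=[ray(im,q,.044)[:2] for q in cv2.boxPoints(r)]
                print(n,st[i,4],np.round(c[i],1),np.round(ray(im,c[i],.044),4),np.round(ray(im,r[0],.044),4))
    return im
if __name__=='__main__':
    L(); im=tubs()
    cv2.imwrite('pics/tz%d.png'%int(observe()['time']*10),cv2.resize(cv2.cvtColor(im['img'],cv2.COLOR_RGB2BGR)[110:350,150:410],None,fx=2.5,fy=2.5)); print('tz%d'%int(observe()['time']*10))
E
python3 tubs.py
```

```text
[0.4676 0.0783 0.2095] [3.141e+00 1.000e-03 1.612e+00] 28.77 0.092 [-0.2 -0.4  0.1]
top 150 [348.9 205.3] [ 0.6224 -0.2542  0.044 ] [ 0.6222 -0.2538  0.044 ]
top 147 [364.4 203.9] [ 0.6259 -0.31    0.044 ] [ 0.626  -0.3094  0.044 ]
top 150 [317.5 207.9] [ 0.6166 -0.1419  0.044 ] [ 0.6168 -0.1421  0.044 ]
top 150 [333.2 206.4] [ 0.6203 -0.1981  0.044 ] [ 0.6208 -0.1984  0.044 ]
scene 222 [320.5 260.9] [ 0.6168 -0.1444  0.044 ] [ 0.6166 -0.1447  0.044 ]
scene 239 [334.1 274.5] [ 0.6202 -0.2016  0.044 ] [ 0.6199 -0.2016  0.044 ]
scene 248 [347.4 288.5] [ 0.6218 -0.2567  0.044 ] [ 0.6221 -0.2577  0.044 ]
scene 267 [362.8 303.5] [ 0.6259 -0.3137  0.044 ] [ 0.6254 -0.3142  0.044 ]
tz288
```

View pics/tz288.png

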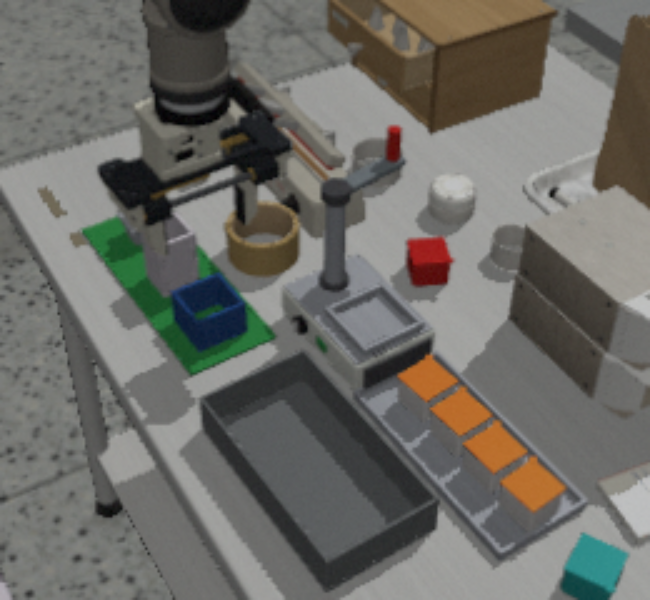

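```bash
python3 -c "
from plan import *
plan([(0.48,-0.05,0.2),(0.617,-0.1435,0.14)],step=34)
"
```

```text
10 rows; from [0.4668 0.0783 0.2077] [-3.139  0.     1.612] t 28.87 open 0.0918 F [-0.4 -0.1  0.5]
{"offset": [-32, 2, 2], "rotation": [-0.001, 0.0, -0.001]},
{"offset": [-32, 2, 2], "rotation": [-0.001, 0.0, -0.001]},
{"offset": [-32, 2, 2], "rotation": [-0.001, 0.0, -0.001]},
{"offset": [-32, 2, 2], "rotation": [-0.001, 0.0, -0.001]},
{"offset": [-17, 22, 10], "rotation": [0.0, 0.0, 0.0]},
{"offset": [-17, 22, 10], "rotation": [0.0, 0.0, 0.0]},
{"offset": [-17, 22, 10], "rotation": [0.0, 0.0, 0.0]},
{"offset": [-17, 22, 10], "rotation": [0.0, 0.0, 0.0]},
{"offset": [-17, 22, 10], "rotation": [0.0, 0.0, 0.0]},
{"offset": [-17, 22, 10], "rotation": [0.0, 0.0, 0.0]},
```

Request:
{"op": "apply_moves", "data": {
  "motion": [
    {"offset": [-30, 2, 0], "rotation": [0, 0, 0]},
    {"offset": [-34, 2, 0], "rotation": [0, 0, 0]},
    {"offset": [-34, 6, 2], "rotation": [0, 0, 0]},
    {"offset": [-32, 12, 6], "rotation": [0, 0, 0]},
    {"offset": [-28, 22, 10], "rotation": [0, 0, 0]},
    {"offset": [-24, 28, 10], "rotation": [0, 0, 0]},
    {"offset": [-18, 28, 10], "rotation": [0, 0, 0]},
    {"offset": [-10, 24, 10], "rotation": [0, 0, 0]},
    {"offset": [-4, 12, 10], "rotation": [0, 0, 0]},
    {"offset": [0, 4, 4], "rotation": [0, 0, 0]},
    {"offset": [0, 0, 0], "rotation": [0, 0, 0]}
  ],
  "grip": 0.28
}}

```text
time: 29.78
tool_pos: [0.6105, -0.137, 0.1147]
tool_rot: [-3.104, -0.012, 1.613]
contact_force: [-0.1, -0.3, -0.7]
opening: 0.066
```

```bash
python3 -c "
from plan import *
plan([(0.617,-0.1435,0.081)],step=24)
"
```

```text
2 rows; from [ 0.6105 -0.137   0.1147] [-3.104 -0.012  1.613] t 29.78 open 0.066 F [-0.1 -0.3 -0.7]
{"offset": [-4, 4, 17], "rotation": [-0.019, -0.006, -0.001]},
{"offset": [-3, 3, 17], "rotation": [-0.019, -0.006, -0.001]},
```

Request:
{"op": "apply_moves", "data": {
  "motion": [
    {"offset": [-4, 4, 0], "rotation": [-0.018, -0.006, 0]},
    {"offset": [-3, 3, 0], "rotation": [-0.018, -0.006, 0]},
    {"offset": [0, 0, 0], "rotation": [0, 0, 0]}
  ]
}}

```text
time: 30.03
tool_pos: [0.6156, -0.1423, 0.1117]
tool_rot: [-3.137, -0.001, 1.615]
contact_force: [0.1, 0.1, 0.4]
opening: 0.066
```

```bash
python3 -c "
from plan import *
plan([(0.617,-0.1435,0.081)],step=24)
"
```

```text
2 rows; from [ 0.6156 -0.1423  0.1117] [-3.137e+00 -1.000e-03  1.615e+00] t 30.03 open 0.066 F [0.1 0.1 0.4]
{"offset": [-1, 1, 15], "rotation": [-0.002, -0.001, -0.001]},
{"offset": [-1, 1, 15], "rotation": [-0.002, -0.001, -0.001]},
```

Request:
{"op": "apply_moves", "data": {
  "motion": [
    {"offset": [-1, 1, 12], "rotation": [-0.002, 0, 0]},
    {"offset": [0, 0, 10], "rotation": [0, 0, 0]},
    {"offset": [0, 0, 5], "rotation": [0, 0, 0]},
    {"offset": [0, 0, 2], "rotation": [0, 0, 0]}
  ]
}}

```text
time: 30.37
tool_pos: [0.6162, -0.1424, 0.0856]
tool_rot: [3.138, 0.001, 1.616]
contact_force: [-0.7, 0.6, 0.2]
opening: 0.0662
```

Request:
{"op": "apply_moves", "data": {
  "motion": [
    {"offset": [-1, 0, 4], "rotation": [0, 0, 0]},
    {"offset": [0, 0, 0], "rotation": [0, 0, 0]},
    {"offset": [0, 0, 0], "rotation": [0, 0, 0]},
    {"offset": [0, 0, 0], "rotation": [0, 0, 0]},
    {"offset": [0, 0, 0], "rotation": [0, 0, 0]},
    {"offset": [0, 0, 0], "rotation": [0, 0, 0]}
  ],
  "grip": 1,
  "grip_force": 20
}}

```text
time: 30.87
tool_pos: [0.6163, -0.1432, 0.0823]
tool_rot: [3.137, 0.001, 1.616]
contact_force: [-0.1, 0.3, -2.0]
opening: 0.0476
```

```bash
python3 -c "
from plan import *
plan([(0.616,-0.143,0.155),(0.463,-0.0825,0.155),(0.463,-0.0825,0.1)],step=34)
"
```

```text
10 rows; from [ 0.6163 -0.1432  0.0823] [3.137e+00 1.000e-03 1.616e+00] t 30.87 open 0.0476 F [-0.1  0.3 -2. ]
{"offset": [0, 0, -24], "rotation": [0.001, 0.0, 0.0]},
{"offset": [0, 0, -24], "rotation": [0.001, 0.0, 0.0]},
{"offset": [0, 0, -24], "rotation": [0.001, 0.0, 0.0]},
{"offset": [13, -30, 0], "rotation": [0.0, 0.0, 0.0]},
{"offset": [13, -30, 0], "rotation": [0.0, 0.0, 0.0]},
{"offset": [13, -30, 0], "rotation": [0.0, 0.0, 0.0]},
{"offset": [13, -30, 0], "rotation": [0.0, 0.0, 0.0]},
{"offset": [13, -30, 0], "rotation": [0.0, 0.0, 0.0]},
{"offset": [0, 0, 27], "rotation": [0.0, 0.0, 0.0]},
{"offset": [0, 0, 27], "rotation": [0.0, 0.0, 0.0]},
```

Request:
{"op": "apply_moves", "data": {
  "motion": [
    {"offset": [0, 0, -12], "rotation": [0, 0, 0]},
    {"offset": [0, 0, -26], "rotation": [0, 0, 0]},
    {"offset": [0, 0, -30], "rotation": [0, 0, 0]},
    {"offset": [6, -15, -10], "rotation": [0, 0, 0]},
    {"offset": [12, -28, 0], "rotation": [0, 0, 0]},
    {"offset": [13, -32, 0], "rotation": [0, 0, 0]},
    {"offset": [13, -32, 0], "rotation": [0, 0, 0]},
    {"offset": [10, -24, 0], "rotation": [0, 0, 0]},
    {"offset": [5, -12, 0], "rotation": [0, 0, 0]},
    {"offset": [2, -3, 0], "rotation": [0, 0, 0]},
    {"offset": [0, 0, 0], "rotation": [0, 0, 0]}
  ]
}}

```text
time: 31.78
tool_pos: [0.4623, -0.0872, 0.1716]
tool_rot: [3.128, 0.005, 1.616]
contact_force: [0.2, -0.8, -0.7]
opening: 0.0472
```

```bash
python3 -c "
from plan import *
plan([(0.463,-0.0825,0.1)],step=24)
"
```

```text
3 rows; from [ 0.4623 -0.0872  0.1716] [3.128 0.005 1.616] t 31.78 open 0.0472 F [ 0.2 -0.8 -0.7]
{"offset": [2, 0, 24], "rotation": [0.005, 0.002, -0.0]},
{"offset": [2, 0, 24], "rotation": [0.005, 0.002, -0.0]},
{"offset": [2, 0, 24], "rotation": [0.005, 0.002, -0.0]},
```

Request:
{"op": "apply_moves", "data": {
  "motion": [
    {"offset": [2, 0, 14], "rotation": [0.005, 0.002, 0]},
    {"offset": [2, 0, 22], "rotation": [0.005, 0.002, 0]},
    {"offset": [0, 0, 22], "rotation": [0, 0, 0]},
    {"offset": [0, 0, 14], "rotation": [0, 0, 0]},
    {"offset": [0, 0, 5], "rotation": [0, 0, 0]},
    {"offset": [0, 0, 0], "rotation": [0, 0, 0]}
  ]
}}

```text
time: 32.28
tool_pos: [0.4726, -0.0868, 0.0963]
tool_rot: [3.123, 0.007, 1.615]
contact_force: [0.3, 0.1, -0.7]
opening: 0.0471
```

```bash
python3 -c "
from plan import *
plan([(0.463,-0.0825,0.084)],step=24)
p=shot('scene','s11.png')
cv2.imwrite('pics/c11.png',cv2.resize(cv2.imread('pics/s11.png')[110:350,150:410],None,fx=2.5,fy=2.5))
"
```

```text
1 rows; from [ 0.4726 -0.0868  0.0963] [3.123 0.007 1.615] t 32.28 open 0.0471 F [ 0.3  0.1 -0.7]
{"offset": [5, -10, 12], "rotation": [0.019, 0.007, -0.0]},
```

View pics/c11.png

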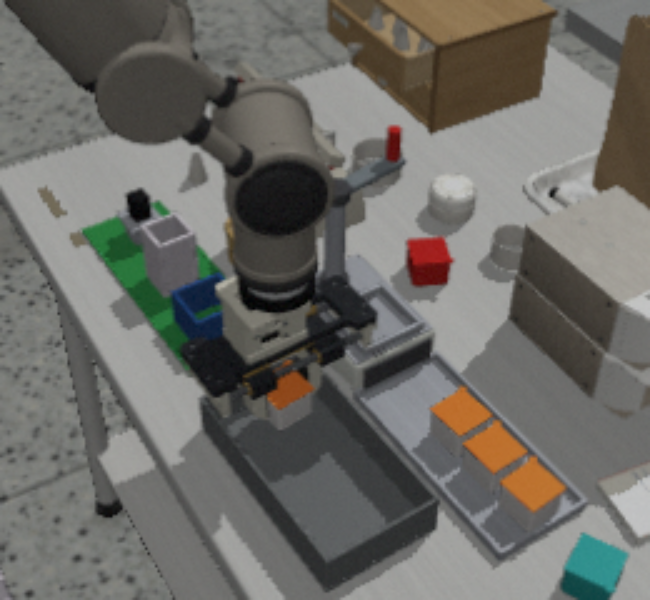

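Request:
{"op": "apply_moves", "data": {
  "motion": [
    {"offset": [2, -5, 3], "rotation": [0.01, 0.004, 0]},
    {"offset": [1, -3, 4], "rotation": [0.008, 0.003, 0]},
    {"offset": [0, 0, 3], "rotation": [0, 0, 0]},
    {"offset": [0, 0, 1], "rotation": [0, 0, 0]}
  ]
}}

```text
time: 32.67
tool_pos: [0.4665, -0.085, 0.0875]
tool_rot: [3.137, 0.002, 1.615]
contact_force: [-0.2, -0.6, -0.9]
opening: 0.0474
```

Request:
{"op": "apply_moves", "data": {
  "motion": [
    {"offset": [0, 0, 3], "rotation": [0, 0, 0]},
    {"offset": [0, 0, 2], "rotation": [0, 0, 0]},
    {"offset": [0, 0, 1], "rotation": [0, 0, 0]}
  ]
}}

```text
time: 32.92
tool_pos: [0.4669, -0.0852, 0.0818]
tool_rot: [3.135, 0.003, 1.615]
contact_force: [0.0, -0.0, 3.2]
opening: 0.0473
```

Request:
{"op": "apply_moves", "data": {
  "motion": [
    {"offset": [0, 0, 0], "rotation": [0, 0, 0]},
    {"offset": [0, 0, 0], "rotation": [0, 0, 0]},
    {"offset": [0, 0, 0], "rotation": [0, 0, 0]},
    {"offset": [0, 0, -18], "rotation": [0.002, -0.002, 0]},
    {"offset": [0, 0, -30], "rotation": [0.002, 0, 0]},
    {"offset": [0, 0, -25], "rotation": [0, 0, 0]},
    {"offset": [0, 0, -5], "rotation": [0, 0, 0]},
    {"offset": [0, 0, 0], "rotation": [0, 0, 0]}
  ],
  "grip": 0.28
}}

```text
time: 33.58
tool_pos: [0.4661, -0.0847, 0.162]
tool_rot: [3.141, 0.004, 1.615]
contact_force: [0.5, 0.3, -0.8]
opening: 0.0663
```

```bash
python3 tubs.py;  python3 -c "
from plan import *
plan([(0.620,-0.2,0.13)],step=34)
"
```

```text
[ 0.4661 -0.0847  0.162 ] [3.141 0.004 1.615] 33.58 0.0663 [ 0.5  0.3 -0.8]
top 150 [348.9 205.3] [ 0.6224 -0.2542  0.044 ] [ 0.6222 -0.2538  0.044 ]
top 147 [364.4 203.9] [ 0.6258 -0.3098  0.044 ] [ 0.6257 -0.3091  0.044 ]
top 150 [333.2 206.4] [ 0.6203 -0.1981  0.044 ] [ 0.6208 -0.1984  0.044 ]
scene 235 [260.6 268. ] [ 0.4671 -0.0862  0.044 ] [ 0.4668 -0.087   0.044 ]
scene 235 [334.2 274.5] [ 0.6204 -0.202   0.044 ] [ 0.62   -0.2026  0.044 ]
scene 248 [347.4 288.5] [ 0.6218 -0.2567  0.044 ] [ 0.6221 -0.2577  0.044 ]
scene 267 [362.7 303.6] [ 0.6257 -0.3137  0.044 ] [ 0.6254 -0.3142  0.044 ]
tz336
6 rows; from [ 0.4656 -0.0846  0.1606] [-3.140e+00  3.000e-03  1.615e+00] t 33.68 open 0.0659 F [-0.   0.5  0.5]
{"offset": [-20, 25, 5], "rotation": [0.0, 0.0, 0.0]},
{"offset": [-20, 25, 5], "rotation": [0.0, 0.0, 0.0]},
{"offset": [-20, 25, 5], "rotation": [0.0, 0.0, 0.0]},
{"offset": [-20, 25, 5], "rotation": [0.0, 0.0, 0.0]},
{"offset": [-20, 25, 5], "rotation": [0.0, 0.0, 0.0]},
{"offset": [-20, 25, 5], "rotation": [0.0, 0.0, 0.0]},
```

Request:
{"op": "apply_moves", "data": {
  "motion": [
    {"offset": [-12, 15, 0], "rotation": [0, 0, 0]},
    {"offset": [-22, 27, 0], "rotation": [0, 0, 0]},
    {"offset": [-25, 30, 2], "rotation": [0, 0, 0]},
    {"offset": [-25, 30, 3], "rotation": [0, 0, 0]},
    {"offset": [-18, 24, 4], "rotation": [0, 0, 0]},
    {"offset": [-10, 15, 3], "rotation": [-0.004, 0, 0]},
    {"offset": [-4, 6, 0], "rotation": [-0.004, 0, 0]},
    {"offset": [0, 0, 0], "rotation": [0, 0, 0]}
  ]
}}

```text
time: 34.35
tool_pos: [0.6175, -0.1963, 0.1311]
tool_rot: [-3.128, -0.006, 1.616]
contact_force: [-0.8, 0.4, 0.2]
opening: 0.0657
```

```bash
python3 -c "
from plan import *
plan([(0.620,-0.200,0.081)],step=24)
"
```

```text
3 rows; from [ 0.6175 -0.1963  0.1311] [-3.128 -0.006  1.616] t 34.35 open 0.0657 F [-0.8  0.4  0.2]
{"offset": [-1, 1, 17], "rotation": [-0.005, -0.002, 0.0]},
{"offset": [-1, 1, 17], "rotation": [-0.005, -0.002, 0.0]},
{"offset": [-1, 1, 17], "rotation": [-0.005, -0.002, 0.0]},
```

Request:
{"op": "apply_moves", "data": {
  "motion": [
    {"offset": [-1, 1, 6], "rotation": [-0.007, -0.003, 0]},
    {"offset": [-1, 1, 14], "rotation": [-0.006, -0.003, 0]},
    {"offset": [-1, 0, 14], "rotation": [0, 0, 0]},
    {"offset": [0, 0, 8], "rotation": [0, 0, 0]},
    {"offset": [0, 0, 3], "rotation": [0, 0, 0]}
  ]
}}

```text
time: 34.77
tool_pos: [0.6153, -0.1969, 0.0781]
tool_rot: [-3.134, -0.004, 1.616]
contact_force: [0.1, 0.5, 0.0]
opening: 0.0658
```

Request:
{"op": "apply_moves", "data": {
  "motion": [
    {"offset": [-3, 4, -4], "rotation": [-0.005, -0.002, 0]},
    {"offset": [0, 0, 0], "rotation": [0, 0, 0]},
    {"offset": [0, 0, 0], "rotation": [0, 0, 0]}
  ]
}}

```text
time: 35.02
tool_pos: [0.6185, -0.1987, 0.0812]
tool_rot: [-3.136, -0.003, 1.617]
contact_force: [0.0, 0.9, -0.2]
opening: 0.0661
```

Request:
{"op": "apply_moves", "data": {
  "motion": [
    {"offset": [0, 1, 1], "rotation": [-0.004, -0.002, 0]},
    {"offset": [0, 0, 0], "rotation": [0, 0, 0]},
    {"offset": [0, 0, 0], "rotation": [0, 0, 0]},
    {"offset": [0, 0, 0], "rotation": [0, 0, 0]},
    {"offset": [0, 0, 0], "rotation": [0, 0, 0]},
    {"offset": [0, 0, 0], "rotation": [0, 0, 0]}
  ],
  "grip": 1
}}

```text
time: 35.52
tool_pos: [0.6208, -0.1989, 0.083]
tool_rot: [3.138, 0.001, 1.617]
contact_force: [0.7, -0.9, -1.7]
opening: 0.0468
```

Lift and carry to about (0.465, -0.143).

Request:
{"op": "apply_moves", "data": {
  "motion": [
    {"offset": [0, 0, -12], "rotation": [0, 0, 0]},
    {"offset": [0, 0, -26], "rotation": [0, 0, 0]},
    {"offset": [0, 0, -30], "rotation": [0, 0, 0]},
    {"offset": [5, -15, -10], "rotation": [0, 0, 0]},
    {"offset": [10, -28, 0], "rotation": [0, 0, 0]},
    {"offset": [10, -34, 0], "rotation": [0, 0, 0]},
    {"offset": [10, -34, 0], "rotation": [0, 0, 0]},
    {"offset": [8, -24, 2], "rotation": [0, 0, 0]},
    {"offset": [4, -14, 4], "rotation": [0, 0, 0]},
    {"offset": [2, -4, 4], "rotation": [0, 0, 0]},
    {"offset": [0, 0, 0], "rotation": [0, 0, 0]}
  ]
}}

```text
time: 36.43
tool_pos: [0.4599, -0.1554, 0.161]
tool_rot: [3.131, 0.005, 1.618]
contact_force: [-0.3, -0.4, -0.9]
opening: 0.0468
```

```bash
python3 -c "
from plan import *
plan([(0.465,-0.142,0.1)],step=24)
p=shot('scene','s12.png')
cv2.imwrite('pics/c12.png',cv2.resize(cv2.imread('pics/s12.png')[110:350,150:410],None,fx=2.5,fy=2.5))
"
```

```text
3 rows; from [ 0.4599 -0.1554  0.161 ] [3.131 0.005 1.618] t 36.43 open 0.0468 F [-0.3 -0.4 -0.9]
{"offset": [4, 2, 20], "rotation": [0.004, 0.002, 0.001]},
{"offset": [4, 2, 20], "rotation": [0.004, 0.002, 0.001]},
{"offset": [4, 2, 20], "rotation": [0.004, 0.002, 0.001]},
```

View pics/c12.png

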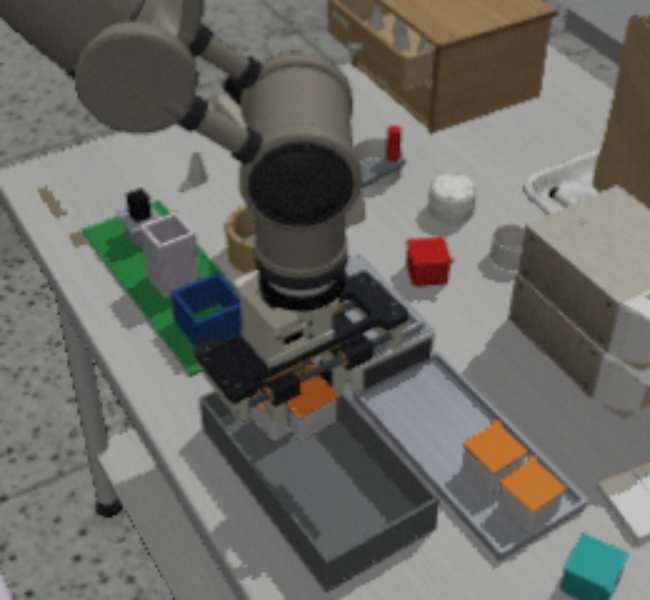

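Request:
{"op": "apply_moves", "data": {
  "motion": [
    {"offset": [4, -2, 8], "rotation": [0.005, 0.002, 0]},
    {"offset": [4, -2, 16], "rotation": [0.005, 0.002, 0]},
    {"offset": [2, 0, 18], "rotation": [0, 0, 0]},
    {"offset": [0, 0, 12], "rotation": [0, 0, 0]},
    {"offset": [0, 0, 6], "rotation": [0, 0, 0]},
    {"offset": [0, 0, 0], "rotation": [0, 0, 0]}
  ]
}}

```text
time: 36.98
tool_pos: [0.464, -0.1477, 0.0988]
tool_rot: [3.133, 0.006, 1.618]
contact_force: [0.1, 0.1, 0.3]
opening: 0.0468
```

```bash
python3 -c "
from plan import *
plan([(0.465,-0.143,0.084)],step=24)
"
```

```text
1 rows; from [ 0.464  -0.1477  0.0988] [3.133 0.006 1.618] t 36.98 open 0.0468 F [0.1 0.1 0.3]
{"offset": [5, 1, 15], "rotation": [0.009, 0.006, 0.002]},
```

Request:
{"op": "apply_moves", "data": {
  "motion": [
    {"offset": [2, 0, 5], "rotation": [0.005, 0.003, 0]},
    {"offset": [1, 0, 5], "rotation": [0.004, 0.003, 0]},
    {"offset": [0, 0, 3], "rotation": [0, 0, 0]},
    {"offset": [0, 0, 1], "rotation": [0, 0, 0]}
  ]
}}

```text
time: 37.32
tool_pos: [0.466, -0.145, 0.084]
tool_rot: [3.141, -0.0, 1.618]
contact_force: [-0.5, 1.3, -0.4]
opening: 0.0469
```

Request:
{"op": "apply_moves", "data": {
  "motion": [
    {"offset": [0, 0, 2], "rotation": [0, 0, 0]},
    {"offset": [0, 0, 1], "rotation": [0, 0, 0]}
  ]
}}

```text
time: 37.48
tool_pos: [0.4664, -0.1452, 0.0822]
tool_rot: [3.14, 0.001, 1.619]
contact_force: [-5.3, 2.6, 18.7]
opening: 0.0469
```

Request:
{"op": "apply_moves", "data": {
  "motion": [
    {"offset": [0, 0, -1], "rotation": [0, 0, 0]},
    {"offset": [0, 0, 0], "rotation": [0, 0, 0]},
    {"offset": [0, 0, 0], "rotation": [0, 0, 0]},
    {"offset": [0, 0, -18], "rotation": [0, 0, 0]},
    {"offset": [0, 0, -30], "rotation": [0, 0, 0]},
    {"offset": [0, 0, -25], "rotation": [0, 0, 0]},
    {"offset": [0, 0, -5], "rotation": [0, 0, 0]},
    {"offset": [0, 0, 0], "rotation": [0, 0, 0]}
  ],
  "grip": 0.28
}}

```text
time: 38.15
tool_pos: [0.4662, -0.1455, 0.1647]
tool_rot: [3.139, 0.001, 1.618]
contact_force: [0.9, -0.2, -0.0]
opening: 0.0659
```

```bash
python3 tubs.py;  python3 -c "
from plan import *
plan([(0.622,-0.2555,0.13)],step=34)
"
```

```text
[ 0.4662 -0.1455  0.1647] [3.139e+00 1.000e-03 1.618e+00] 38.15 0.0659 [ 0.9 -0.2 -0. ]
top 151 [348.9 205.4] [ 0.6223 -0.254   0.044 ] [ 0.6223 -0.254   0.044 ]
top 148 [364.4 203.9] [ 0.6258 -0.31    0.044 ] [ 0.6261 -0.3095  0.044 ]
scene 76 [265.9 269.2] [ 0.4769 -0.097   0.044 ] [ 0.4765 -0.0958  0.044 ]
scene 257 [271.9 283.7] [ 0.4663 -0.1471  0.044 ] [ 0.466 -0.147  0.044]
scene 249 [347.4 288.6] [ 0.6217 -0.2568  0.044 ] [ 0.6221 -0.2577  0.044 ]
scene 268 [362.7 303.6] [ 0.6256 -0.3139  0.044 ] [ 0.6254 -0.3142  0.044 ]
tz382
6 rows; from [ 0.4658 -0.1452  0.1633] [ 3.141 -0.     1.618] t 38.25 open 0.066 F [-0.5  0.5 -1.1]
{"offset": [-20, 25, 6], "rotation": [0.0, 0.0, 0.0]},
{"offset": [-20, 25, 6], "rotation": [0.0, 0.0, 0.0]},
{"offset": [-20, 25, 6], "rotation": [0.0, 0.0, 0.0]},
{"offset": [-20, 25, 6], "rotation": [0.0, 0.0, 0.0]},
{"offset": [-20, 25, 6], "rotation": [0.0, 0.0, 0.0]},
{"offset": [-20, 25, 6], "rotation": [0.0, 0.0, 0.0]},
```

Request:
{"op": "apply_moves", "data": {
  "motion": [
    {"offset": [-12, 15, 0], "rotation": [0, 0, 0]},
    {"offset": [-22, 27, 0], "rotation": [0, 0, 0]},
    {"offset": [-25, 30, 2], "rotation": [0, 0, 0]},
    {"offset": [-25, 30, 3], "rotation": [0, 0, 0]},
    {"offset": [-18, 24, 4], "rotation": [0, 0, 0]},
    {"offset": [-10, 16, 3], "rotation": [-0.004, 0, 0]},
    {"offset": [-4, 7, 0], "rotation": [-0.004, 0, 0]},
    {"offset": [0, 0, 0], "rotation": [0, 0, 0]}
  ]
}}

```text
time: 38.92
tool_pos: [0.6203, -0.2557, 0.1329]
tool_rot: [-3.131, -0.012, 1.618]
contact_force: [-0.4, -0.1, 1.0]
opening: 0.0659
```

```bash
python3 -c "
from plan import *
plan([(0.622,-0.2555,0.081)],step=24)
"
```

```text
3 rows; from [ 0.6203 -0.2557  0.1329] [-3.131 -0.012  1.618] t 38.92 open 0.0659 F [-0.4 -0.1  1. ]
{"offset": [0, 1, 17], "rotation": [-0.004, -0.004, 0.001]},
{"offset": [0, 1, 17], "rotation": [-0.004, -0.004, 0.001]},
{"offset": [0, 1, 17], "rotation": [-0.004, -0.004, 0.001]},
```

Request:
{"op": "apply_moves", "data": {
  "motion": [
    {"offset": [0, 3, 6], "rotation": [-0.005, -0.006, 0]},
    {"offset": [0, 2, 14], "rotation": [-0.005, -0.005, 0]},
    {"offset": [0, 0, 14], "rotation": [0, 0, 0]},
    {"offset": [0, 0, 7], "rotation": [0, 0, 0]},
    {"offset": [0, 0, 1], "rotation": [0, 0, 0]}
  ]
}}

```text
time: 39.33
tool_pos: [0.6215, -0.2526, 0.0822]
tool_rot: [-3.133, -0.005, 1.618]
contact_force: [0.4, 0.9, -0.0]
opening: 0.066
```

Request:
{"op": "apply_moves", "data": {
  "motion": [
    {"offset": [-2, 0, 0], "rotation": [-0.005, -0.004, 0]},
    {"offset": [0, 0, 1], "rotation": [0, 0, 0]},
    {"offset": [0, 0, 0], "rotation": [0, 0, 0]},
    {"offset": [0, 0, 0], "rotation": [0, 0, 0]},
    {"offset": [0, 0, 0], "rotation": [0, 0, 0]},
    {"offset": [0, 0, 0], "rotation": [0, 0, 0]},
    {"offset": [0, 0, 0], "rotation": [0, 0, 0]}
  ],
  "grip": 1
}}

```text
time: 39.92
tool_pos: [0.6212, -0.2541, 0.0828]
tool_rot: [-3.14, 0.001, 1.619]
contact_force: [0.2, 0.3, -0.8]
opening: 0.0465
```

Request:
{"op": "apply_moves", "data": {
  "motion": [
    {"offset": [0, 0, -12], "rotation": [0, 0, 0]},
    {"offset": [0, 0, -26], "rotation": [0, 0, 0]},
    {"offset": [0, 0, -30], "rotation": [0, 0, 0]},
    {"offset": [5, -15, -10], "rotation": [0, 0, 0]},
    {"offset": [10, -28, 0], "rotation": [0, 0, 0]},
    {"offset": [10, -34, 0], "rotation": [0, 0, 0]},
    {"offset": [10, -34, 0], "rotation": [0, 0, 0]},
    {"offset": [8, -22, 2], "rotation": [0, 0, 0]},
    {"offset": [4, -12, 4], "rotation": [0, 0, 0]},
    {"offset": [2, -4, 4], "rotation": [0, 0, 0]},
    {"offset": [0, 0, 0], "rotation": [0, 0, 0]}
  ]
}}

```text
time: 40.83
tool_pos: [0.4657, -0.2111, 0.1638]
tool_rot: [3.133, 0.008, 1.619]
contact_force: [-0.0, -1.2, -1.0]
opening: 0.0462
```

```bash
python3 -c "
from plan import *
plan([(0.467,-0.201,0.1)],step=24)
p=shot('scene','s13.png')
cv2.imwrite('pics/c13.png',cv2.resize(cv2.imread('pics/s13.png')[110:350,150:410],None,fx=2.5,fy=2.5))
"
```

```text
3 rows; from [ 0.4657 -0.2111  0.1638] [3.133 0.008 1.619] t 40.83 open 0.0462 F [-0.  -1.2 -1. ]
{"offset": [3, 0, 21], "rotation": [0.003, 0.003, 0.001]},
{"offset": [3, 0, 21], "rotation": [0.003, 0.003, 0.001]},
{"offset": [3, 1, 21], "rotation": [0.003, 0.003, 0.001]},
```

View pics/c13.png

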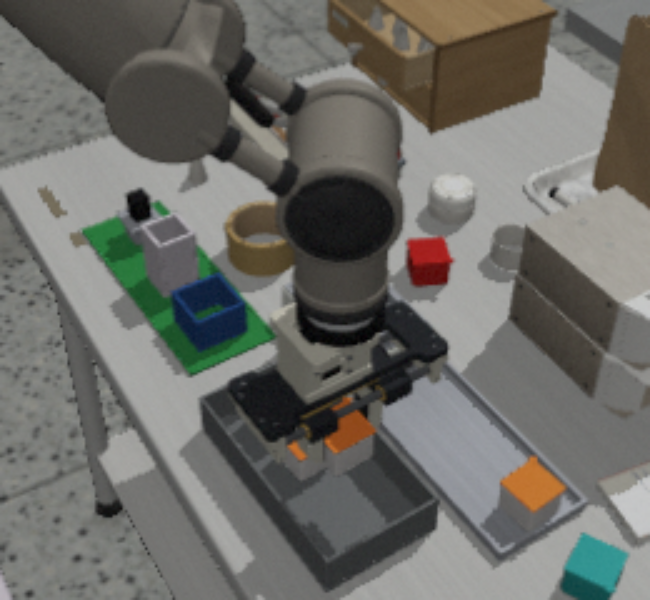

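Request:
{"op": "apply_moves", "data": {
  "motion": [
    {"offset": [4, -4, 8], "rotation": [0.004, 0.004, 0]},
    {"offset": [3, -3, 16], "rotation": [0.004, 0.004, 0]},
    {"offset": [1, 0, 18], "rotation": [0, 0, 0]},
    {"offset": [0, 0, 12], "rotation": [0, 0, 0]},
    {"offset": [0, 0, 6], "rotation": [0, 0, 0]},
    {"offset": [0, 0, 0], "rotation": [0, 0, 0]}
  ]
}}

```text
time: 41.38
tool_pos: [0.4653, -0.2057, 0.1017]
tool_rot: [3.134, 0.004, 1.621]
contact_force: [0.9, -0.1, -1.8]
opening: 0.0465
```

```bash
python3 -c "
from plan import *
plan([(0.467,-0.201,0.084)],step=24)
"
```

```text
1 rows; from [ 0.4653 -0.2057  0.1017] [3.134 0.004 1.621] t 41.38 open 0.0465 F [ 0.9 -0.1 -1.8]
{"offset": [5, 2, 18], "rotation": [0.008, 0.004, 0.005]},
```

Request:
{"op": "apply_moves", "data": {
  "motion": [
    {"offset": [3, 0, 6], "rotation": [0.004, 0.002, 0.002]},
    {"offset": [1, 0, 6], "rotation": [0.003, 0.002, 0.002]},
    {"offset": [0, 0, 3], "rotation": [0, 0, 0]},
    {"offset": [0, 0, 1], "rotation": [0, 0, 0]}
  ]
}}

```text
time: 41.72
tool_pos: [0.4669, -0.2018, 0.0848]
tool_rot: [3.14, 0.001, 1.617]
contact_force: [0.2, 0.3, -0.3]
opening: 0.0463
```

Request:
{"op": "apply_moves", "data": {
  "motion": [
    {"offset": [0, 0, 2], "rotation": [0, 0, 0]},
    {"offset": [0, 0, 1], "rotation": [0, 0, 0]}
  ]
}}

```text
time: 41.88
tool_pos: [0.4672, -0.2019, 0.0818]
tool_rot: [3.139, 0.001, 1.617]
contact_force: [0.3, 0.4, -0.8]
opening: 0.0468
```

Request:
{"op": "apply_moves", "data": {
  "motion": [
    {"offset": [0, 0, 1], "rotation": [0, 0, 0]}
  ]
}}

```text
time: 41.97
tool_pos: [0.4674, -0.202, 0.081]
tool_rot: [3.139, 0.001, 1.617]
contact_force: [1.0, -0.4, 3.8]
opening: 0.0464
```

Request:
{"op": "apply_moves", "data": {
  "motion": [
    {"offset": [0, 0, -1], "rotation": [0, 0, 0]},
    {"offset": [0, 0, 0], "rotation": [0, 0, 0]},
    {"offset": [0, 0, 0], "rotation": [0, 0, 0]},
    {"offset": [0, 0, -18], "rotation": [0, 0, 0]},
    {"offset": [0, 0, -30], "rotation": [0, 0, 0]},
    {"offset": [0, 0, -25], "rotation": [0, 0, 0]},
    {"offset": [0, 0, -5], "rotation": [0, 0, 0]},
    {"offset": [0, 0, 0], "rotation": [0, 0, 0]}
  ],
  "grip": 0.28
}}

```text
time: 42.63
tool_pos: [0.4668, -0.2021, 0.1634]
tool_rot: [3.139, 0.001, 1.616]
contact_force: [-0.3, -0.2, -0.7]
opening: 0.066
```

```bash
python3 tubs.py
```

```text
[ 0.4668 -0.2021  0.1634] [3.139e+00 1.000e-03 1.616e+00] 42.63 0.066 [-0.3 -0.2 -0.7]
top 148 [364.4 203.9] [ 0.6258 -0.31    0.044 ] [ 0.6261 -0.3095  0.044 ]
top 166 [302.6 250.4] [ 0.4675 -0.0833  0.044 ] [ 0.4673 -0.0825  0.044 ]
top 42 [315.8 248. ] [ 0.4743 -0.1296  0.044 ] [ 0.4735 -0.1261  0.044 ]
scene 66 [278.  285.7] [ 0.4762 -0.1604  0.044 ] [ 0.4759 -0.1599  0.044 ]
scene 273 [284.3 299.4] [ 0.4677 -0.2055  0.044 ] [ 0.4678 -0.2055  0.044 ]
scene 267 [362.8 303.6] [ 0.6259 -0.3138  0.044 ] [ 0.6254 -0.3142  0.044 ]
tz427
```

Request:
{"op": "apply_moves", "data": {
  "motion": [
    {"offset": [-12, 15, 0], "rotation": [0, 0, 0]},
    {"offset": [-22, 27, 0], "rotation": [0, 0, 0]},
    {"offset": [-25, 30, 2], "rotation": [0, 0, 0]},
    {"offset": [-25, 30, 3], "rotation": [0, 0, 0]},
    {"offset": [-18, 26, 4], "rotation": [0, 0, 0]},
    {"offset": [-10, 17, 3], "rotation": [-0.004, 0, 0]},
    {"offset": [-4, 7, 0], "rotation": [-0.004, 0, 0]},
    {"offset": [0, 0, 0], "rotation": [0, 0, 0]}
  ]
}}

```text
time: 43.4
tool_pos: [0.6239, -0.3117, 0.1315]
tool_rot: [-3.132, -0.013, 1.616]
contact_force: [0.9, 1.0, 0.4]
opening: 0.0662
```

```bash
python3 -c "
from plan import *
plan([(0.6255,-0.312,0.082)],step=24)
"
```

```text
3 rows; from [ 0.6239 -0.3117  0.1315] [-3.132 -0.013  1.616] t 43.4 open 0.0662 F [0.9 1.  0.4]
{"offset": [0, 1, 17], "rotation": [-0.003, -0.004, 0.0]},
{"offset": [0, 1, 17], "rotation": [-0.003, -0.004, 0.0]},
{"offset": [0, 1, 17], "rotation": [-0.003, -0.004, 0.0]},
```

Request:
{"op": "apply_moves", "data": {
  "motion": [
    {"offset": [-2, 3, 6], "rotation": [-0.005, -0.006, 0]},
    {"offset": [-1, 2, 14], "rotation": [-0.005, -0.005, 0]},
    {"offset": [0, 0, 14], "rotation": [0, 0, 0]},
    {"offset": [0, 0, 7], "rotation": [0, 0, 0]},
    {"offset": [0, 0, 1], "rotation": [0, 0, 0]}
  ]
}}

```text
time: 43.82
tool_pos: [0.6254, -0.312, 0.0807]
tool_rot: [-3.134, -0.007, 1.616]
contact_force: [-0.5, -0.3, -0.3]
opening: 0.0658
```

Request:
{"op": "apply_moves", "data": {
  "motion": [
    {"offset": [0, 0, -1], "rotation": [-0.005, -0.005, 0]},
    {"offset": [0, 0, 0], "rotation": [0, 0, 0]},
    {"offset": [0, 0, 0], "rotation": [0, 0, 0]},
    {"offset": [0, 0, 0], "rotation": [0, 0, 0]},
    {"offset": [0, 0, 0], "rotation": [0, 0, 0]},
    {"offset": [0, 0, 0], "rotation": [0, 0, 0]},
    {"offset": [0, 0, 0], "rotation": [0, 0, 0]}
  ],
  "grip": 1
}}

```text
time: 44.4
tool_pos: [0.625, -0.3115, 0.0838]
tool_rot: [-3.141, -0.0, 1.617]
contact_force: [0.2, -0.5, -1.1]
opening: 0.0472
```

Request:
{"op": "apply_moves", "data": {
  "motion": [
    {"offset": [0, 0, -12], "rotation": [0, 0, 0]},
    {"offset": [0, 0, -26], "rotation": [0, 0, 0]},
    {"offset": [0, 0, -30], "rotation": [0, 0, 0]},
    {"offset": [5, -15, -10], "rotation": [0, 0, 0]},
    {"offset": [10, -28, 0], "rotation": [0, 0, 0]},
    {"offset": [10, -34, 0], "rotation": [0, 0, 0]},
    {"offset": [10, -34, 0], "rotation": [0, 0, 0]},
    {"offset": [9, -22, 2], "rotation": [0, 0, 0]},
    {"offset": [6, -12, 4], "rotation": [0, 0, 0]},
    {"offset": [3, -4, 4], "rotation": [0, 0, 0]},
    {"offset": [0, 0, 0], "rotation": [0, 0, 0]}
  ]
}}

```text
time: 45.32
tool_pos: [0.4692, -0.2641, 0.1646]
tool_rot: [3.133, 0.007, 1.617]
contact_force: [-0.7, -0.2, -0.8]
opening: 0.0471
```

```bash
python3 -c "
from plan import *
plan([(0.469,-0.254,0.1)],step=24)
p=shot('scene','s14.png')
cv2.imwrite('pics/c14.png',cv2.resize(cv2.imread('pics/s14.png')[110:350,150:410],None,fx=2.5,fy=2.5))
"
```

```text
3 rows; from [ 0.4692 -0.2641  0.1646] [3.133 0.007 1.617] t 45.32 open 0.0471 F [-0.7 -0.2 -0.8]
{"offset": [4, 0, 21], "rotation": [0.003, 0.002, 0.0]},
{"offset": [3, 0, 22], "rotation": [0.003, 0.002, 0.0]},
{"offset": [3, 0, 22], "rotation": [0.003, 0.002, 0.0]},
```

View pics/c14.png

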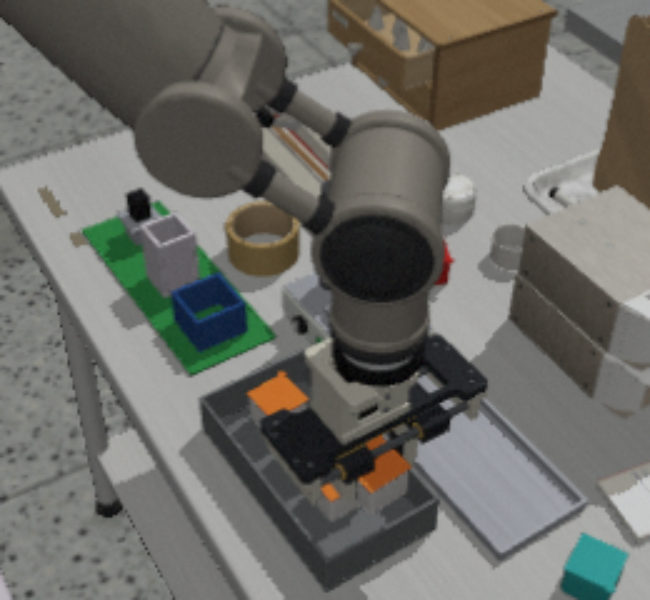

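Request:
{"op": "apply_moves", "data": {
  "motion": [
    {"offset": [5, -4, 8], "rotation": [0.004, 0.004, 0]},
    {"offset": [3, -3, 14], "rotation": [0.004, 0.003, 0]},
    {"offset": [1, 0, 15], "rotation": [0, 0, 0]},
    {"offset": [0, 0, 8], "rotation": [0, 0, 0]},
    {"offset": [0, 0, 2], "rotation": [0, 0, 0]},
    {"offset": [0, 0, 0], "rotation": [0, 0, 0]}
  ]
}}

```text
time: 45.87
tool_pos: [0.4685, -0.2556, 0.1181]
tool_rot: [3.135, 0.002, 1.619]
contact_force: [-4.0, -0.6, 7.5]
opening: 0.0463
```

```bash
python3 -c "
from plan import *
plan([(0.469,-0.254,0.084)],step=24)
"
```

```text
2 rows; from [ 0.4685 -0.2556  0.1181] [3.135e+00 2.000e-03 1.619e+00] t 45.87 open 0.0463 F [-4.  -0.6  7.5]
{"offset": [1, 0, 17], "rotation": [0.003, 0.001, 0.002]},
{"offset": [1, 0, 17], "rotation": [0.003, 0.001, 0.002]},
```

```bash
python3 -c "
from plan import *
L()
p=shot('scene','s15.png');q=shot('top','t15.png')
L()
a=cv2.resize(cv2.imread('pics/s15.png')[220:350,220:350],None,fx=4,fy=4);b=cv2.resize(cv2.imread('pics/t15.png')[190:290,280:380],None,fx=5.2,fy=5.2)
cv2.imwrite('pics/c15a.png',a)
cv2.imwrite('pics/c15b.png',b)
"
```

```text
[ 0.4685 -0.2556  0.1181] [3.135e+00 2.000e-03 1.619e+00] 45.87 0.0463 [-4.  -0.6  7.5]
[ 0.4685 -0.2558  0.1183] [3.135e+00 2.000e-03 1.619e+00] 45.97 0.0459 [-3.   2.3  5.1]
```

View pics/c15a.png

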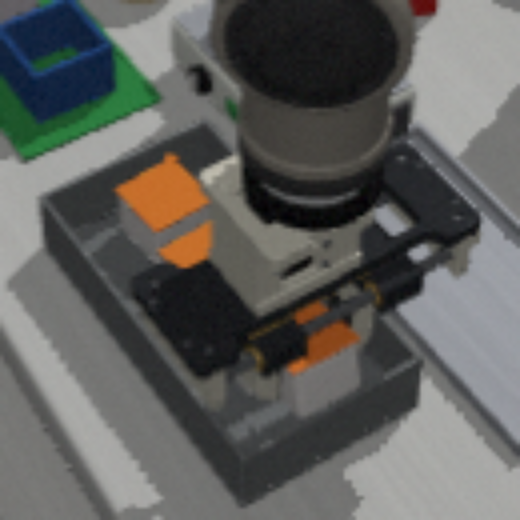

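View pics/c15b.png

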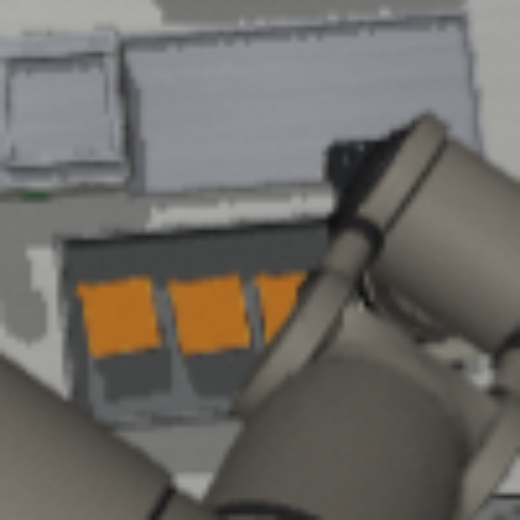

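```bash
python3 -c "
from plan import *
im=shot('scene','s16.png'); L()
hsv=cv2.cvtColor(im['img'],cv2.COLOR_RGB2HSV); m=cv2.inRange(hsv,(8,180,90),(20,255,255))
k,l,st,c=cv2.connectedComponentsWithStats(m)
for i in range(1,k):
    if st[i,4]>8: print(st[i],c[i])
def box(cx,cy,zt,yaw=.045):
    o=[]
    for sx,sy in((-1,-1),(1,-1),(1,1),(-1,1)):
        x=sx*.0235;y=sy*.0235;o.append((cx+np.cos(yaw)*x-np.sin(yaw)*y,cy+np.sin(yaw)*x+np.cos(yaw)*y,zt))
    return o
a=cv2.cvtColor(im['img'],cv2.COLOR_RGB2BGR); S=8
a=cv2.resize(a[270:340,270:350],None,fx=S,fy=S,interpolation=2)
for zt,col in ((.078,(0,255,0)),(.060,(255,0,0)),(.044,(0,0,0))):
    u=proj(im,box(.4685,-.2556,zt)); u=((u-[270,270]+.5)*S).astype(int)
    cv2.polylines(a,[u.reshape(-1,1,2)],True,col,1)
cv2.imwrite('pics/c16.png',a)
for d in tip_of('tub_0_mid',im): print(d)
"
```

```text
[ 0.4685 -0.2558  0.1183] [3.134e+00 2.000e-03 1.619e+00] 46.02 0.0461 [-2.6  2.4  5. ]
[249 259  23  19 229] [260.3231441  267.96943231]
[260 276  12  11  78] [266.70512821 281.73076923]
[294 296   7   5  20] [296.7  297.85]
[292 301  17  12  82] [300.53658537 305.81707317]
{'location': [0.4682, -0.0839, 0.0248], 'score': 0.89}
{'location': [0.4604, 0.1724, 0.0413], 'score': 0.52}
```

View pics/c16.png

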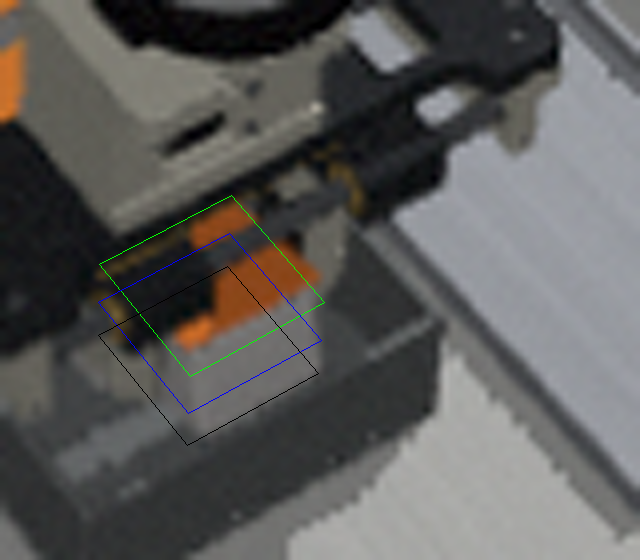

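Request:
{"op": "apply_moves", "data": {
  "motion": [
    {"offset": [0, 0, -15], "rotation": [0, 0, 0]},
    {"offset": [0, 0, -25], "rotation": [0, 0, 0]},
    {"offset": [0, 0, -25], "rotation": [0, 0, 0]},
    {"offset": [0, 0, -15], "rotation": [0, 0, 0]},
    {"offset": [0, 0, 0], "rotation": [0, 0, 0]}
  ]
}}

```text
time: 46.48
tool_pos: [0.4706, -0.2556, 0.1977]
tool_rot: [3.139, -0.002, 1.621]
contact_force: [0.5, -1.5, -0.9]
opening: 0.0462
```

```bash
python3 -c "
from plan import *
L()
p=shot('scene','s17.png');q=shot('top','t17.png')
a=cv2.resize(cv2.imread('pics/s17.png')[220:350,220:350],None,fx=5,fy=5)
cv2.imwrite('pics/c17a.png',a)
"
```

```text
[ 0.4706 -0.2556  0.1977] [ 3.139e+00 -2.000e-03  1.621e+00] 46.48 0.0462 [ 0.5 -1.5 -0.9]
```

View pics/c17a.png

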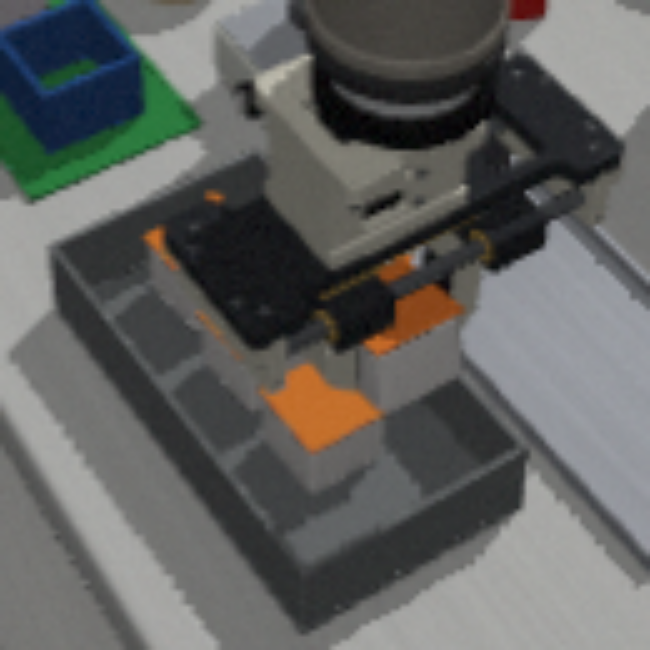

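```bash
cat > ov.py <<'E'
from plan import *
def box(cx,cy,zt,yaw=.045):
    o=[]
    for sx,sy in((-1,-1),(1,-1),(1,1),(-1,1)):
        x=sx*.0235;y=sy*.0235;o.append((cx+np.cos(yaw)*x-np.sin(yaw)*y,cy+np.sin(yaw)*x+np.cos(yaw)*y,zt))
    return o
def overlay(name,fn,boxes,crop,S=8):
    im=shot(name); a=cv2.cvtColor(im['img'],cv2.COLOR_RGB2BGR); x0,x1,y0,y1=crop
    a=cv2.resize(a[y0:y1,x0:x1],None,fx=S,fy=S,interpolation=2)
    cols=[(0,255,0),(255,0,0),(0,0,0),(255,0,255)]
    for b,c in zip(boxes,cols):
        u=((proj(im,box(*b))-[x0,y0]+.5)*S).astype(int); cv2.polylines(a,[u.reshape(-1,1,2)],True,c,1)
    cv2.imwrite('pics/'+fn,a)
E
python3 -c "
from ov import *
overlay('scene','c18.png',[(.4706,-.2556,.158),(.4706,-.2556,.118),(.467,-.2035,.044),(.4706,-.2356,.158)],(260,340,260,330))
"
```

```text
(no output)
```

View pics/c18.png

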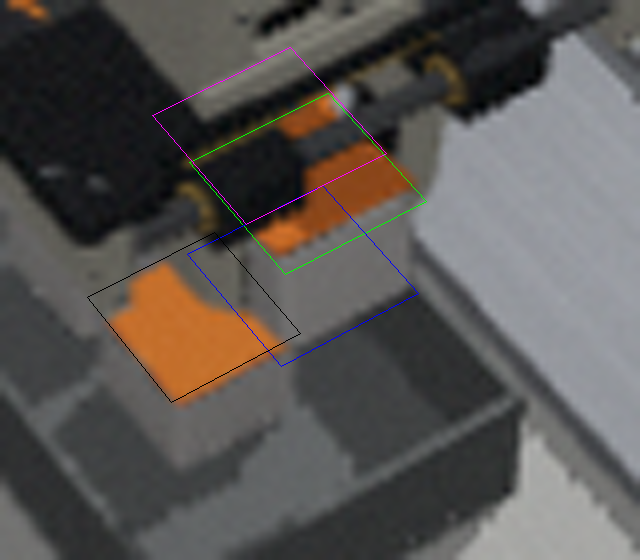

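Request:
{"op": "apply_moves", "data": {
  "motion": [
    {"offset": [0, 15, 0], "rotation": [0, 0, 0]},
    {"offset": [0, 28, 0], "rotation": [0, 0, 0]},
    {"offset": [0, 32, 2], "rotation": [0, 0, 0]},
    {"offset": [0, 30, 5], "rotation": [0, 0, 0]},
    {"offset": [0, 20, 8], "rotation": [0, 0, 0]},
    {"offset": [0, 12, 10], "rotation": [-0.004, 0, 0]},
    {"offset": [0, 4, 10], "rotation": [-0.004, 0, 0]},
    {"offset": [0, 0, 5], "rotation": [0, 0, 0]},
    {"offset": [0, 0, 0], "rotation": [0, 0, 0]}
  ]
}}

```text
time: 47.38
tool_pos: [0.6101, -0.2436, 0.1332]
tool_rot: [-3.126, -0.02, 1.619]
contact_force: [-1.2, 0.6, -1.1]
opening: 0.0465
```

```bash
python3 -c "
from plan import *
s=L(); plan([(0.620,-0.25,0.1)],step=24)
from ov import *
x,y,z=s['tool_pos']
overlay('scene','c19.png',[(x,y,z-.0398),(x,y+.01,z-.0398),(x,y,z-.0798)],(310,390,230,310))
"
```

```text
[ 0.6101 -0.2436  0.1332] [-3.126 -0.02   1.619] 47.38 0.0465 [-1.2  0.6 -1.1]
2 rows; from [ 0.6101 -0.2436  0.1332] [-3.126 -0.02   1.619] t 47.38 open 0.0465 F [-1.2  0.6 -1.1]
{"offset": [-4, 5, 16], "rotation": [-0.008, -0.01, 0.002]},
{"offset": [-4, 5, 17], "rotation": [-0.008, -0.01, 0.002]},
```

View pics/c19.png

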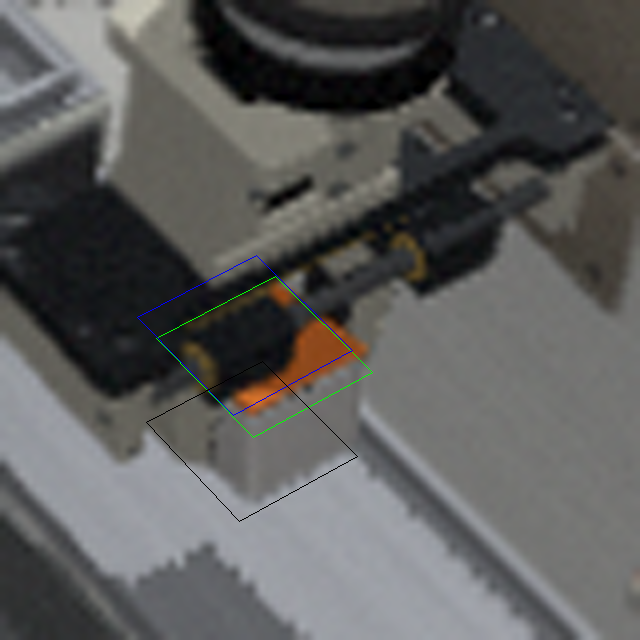

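Request:
{"op": "apply_moves", "data": {
  "motion": [
    {"offset": [-3, 5, 0], "rotation": [-0.008, -0.01, 0]},
    {"offset": [-3, 4, 10], "rotation": [-0.008, -0.01, 0]},
    {"offset": [0, 0, 14], "rotation": [0, 0, 0]},
    {"offset": [0, 0, 6], "rotation": [0, 0, 0]},
    {"offset": [0, 0, 0], "rotation": [0, 0, 0]}
  ]
}}

```text
time: 47.85
tool_pos: [0.6184, -0.2519, 0.106]
tool_rot: [3.136, 0.005, 1.616]
contact_force: [-0.3, -0.4, -0.5]
opening: 0.0466
```

```bash
python3 -c "
from ov import *
s=L(); x,y,z=s['tool_pos']
overlay('scene','c20.png',[(x,y,z-.0398),(x,y,z-.0298),(x,y,z-.0698)],(310,390,230,310))
"
```

```text
[ 0.6184 -0.2519  0.106 ] [3.136 0.005 1.616] 47.85 0.0466 [-0.3 -0.4 -0.5]
```

View pics/c20.png

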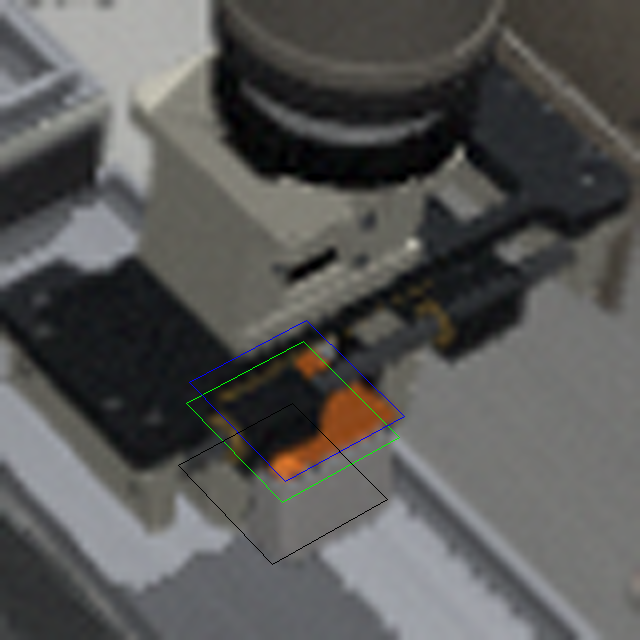

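Request:
{"op": "apply_moves", "data": {
  "motion": [
    {"offset": [0, 0, 10], "rotation": [0, 0, 0]},
    {"offset": [0, 0, 9], "rotation": [0, 0, 0]},
    {"offset": [0, 0, 6], "rotation": [0, 0, 0]},
    {"offset": [0, 0, 2], "rotation": [0, 0, 0]}
  ]
}}

```text
time: 48.23
tool_pos: [0.62, -0.2541, 0.0821]
tool_rot: [3.129, 0.011, 1.616]
contact_force: [-4.2, -2.3, 15.0]
opening: 0.0461
```

Request:
{"op": "apply_moves", "data": {
  "motion": [
    {"offset": [0, 0, -1], "rotation": [0.006, -0.006, 0]},
    {"offset": [0, 0, 0], "rotation": [0.004, -0.004, 0]},
    {"offset": [0, 0, 0], "rotation": [0, 0, 0]},
    {"offset": [0, 0, 0], "rotation": [0, 0, 0]},
    {"offset": [0, 0, -25], "rotation": [0, 0, 0]},
    {"offset": [0, 0, -35], "rotation": [0, 0, 0]},
    {"offset": [0, 0, -35], "rotation": [0, 0, 0]},
    {"offset": [0, 0, -15], "rotation": [0, 0, 0]},
    {"offset": [0, 0, 0], "rotation": [0, 0, 0]}
  ],
  "grip": 0.28
}}

```text
time: 48.98
tool_pos: [0.6189, -0.2507, 0.1936]
tool_rot: [-3.138, 0.017, 1.616]
contact_force: [0.3, -0.6, 0.6]
opening: 0.066
```

```bash
python3 tubs.py; python3 -c "
from ov import *
overlay('scene','c21.png',[(.62,-.254,.044)],(240,380,240,340),5)
"
```

```text
[ 0.6189 -0.2507  0.1936] [-3.138  0.017  1.616] 48.98 0.066 [ 0.3 -0.6  0.6]
top 156 [302.2 250.2] [ 0.4682 -0.082   0.044 ] [ 0.4676 -0.0827  0.044 ]
scene 233 [260.6 268. ] [ 0.467  -0.0862  0.044 ] [ 0.4669 -0.0862  0.044 ]
scene 256 [271.9 283.7] [ 0.4663 -0.1473  0.044 ] [ 0.466  -0.1473  0.044 ]
scene 252 [348.3 290.6] [ 0.6197 -0.2633  0.044 ] [ 0.6197 -0.2632  0.044 ]
scene 272 [284.3 299.4] [ 0.4677 -0.2056  0.044 ] [ 0.4678 -0.2055  0.044 ]
tz490
```

View pics/c21.png

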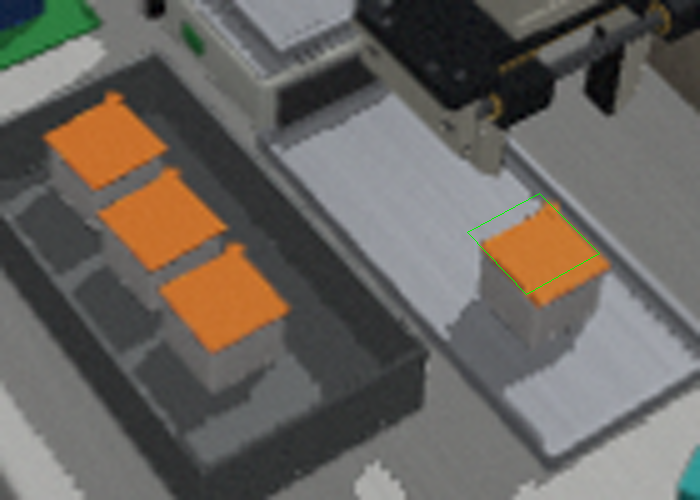

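```bash
python3 -c "
from ov import *
im=shot('scene','s22.png'); t=shot('top','t22.png')
for n,u in (('R',(427,352)),('F',(205,472)),('Lback',(150,55))): print(n,ray(im,(240+u[0]/5-.5,240+u[1]/5-.5),.05))
for p in (im,t):
  for q in ('tote_in',):
    for d in tip_of(q,p): print(d)
a=cv2.cvtColor(im['img'],cv2.COLOR_RGB2BGR); S=5;a=cv2.resize(a[240:350,220:350],None,fx=S,fy=S,interpolation=2)
def rect(cx,cy,hx,hy,z,yaw):
    return [(cx+np.cos(yaw)*sx*hx-np.sin(yaw)*sy*hy,cy+np.sin(yaw)*sx*hx+np.cos(yaw)*sy*hy,z) for sx,sy in((-1,-1),(1,-1),(1,1),(-1,1))]
for (hx,hy,z,c) in ((.065,.12,.05,(0,255,0)),(.061,.116,.05,(255,255,0)),(.061,.116,.004,(0,0,255))):
    u=((proj(im,rect(.466,-.1665,hx,hy,z,.0375))-[220,240]+.5)*S).astype(int); cv2.polylines(a,[u.reshape(-1,1,2)],True,c,1)
cv2.imwrite('pics/c22.png',a)
b=cv2.cvtColor(t['img'],cv2.COLOR_RGB2BGR); b=cv2.resize(b[200:290,280:380],None,fx=7,fy=7,interpolation=2)
for (hx,hy,z,c) in ((.065,.12,.05,(0,255,0)),(.061,.116,.004,(0,0,255))):
    u=((proj(t,rect(.466,-.1665,hx,hy,z,.0375))-[280,200]+.5)*7).astype(int); cv2.polylines(b,[u.reshape(-1,1,2)],True,c,1)
cv2.imwrite('pics/c22t.png',b)
"
```

```text
R [ 0.5323694  -0.28539026  0.05      ]
F [ 0.40711056 -0.28926681  0.05      ]
Lback [ 0.51574279 -0.04775806  0.05      ]
{'location': [0.4687, -0.1664, 0.0013], 'score': 0.61}
{'location': [0.4633, -0.1671, 0.0011], 'score': 0.6}
```

View pics/c22.png

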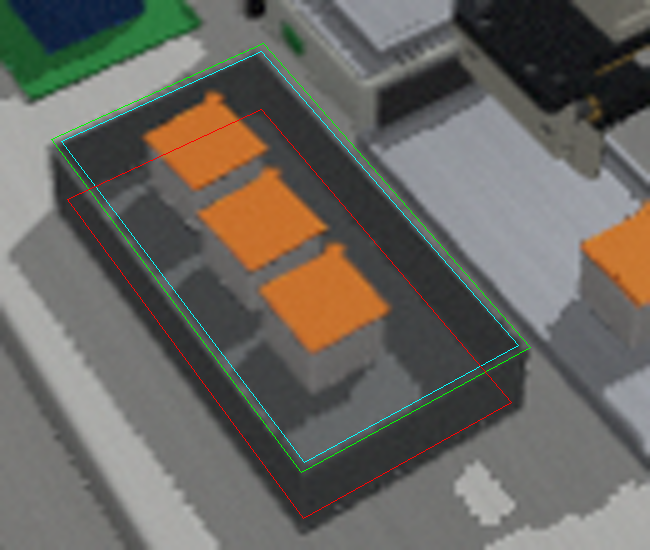

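View pics/c22t.png

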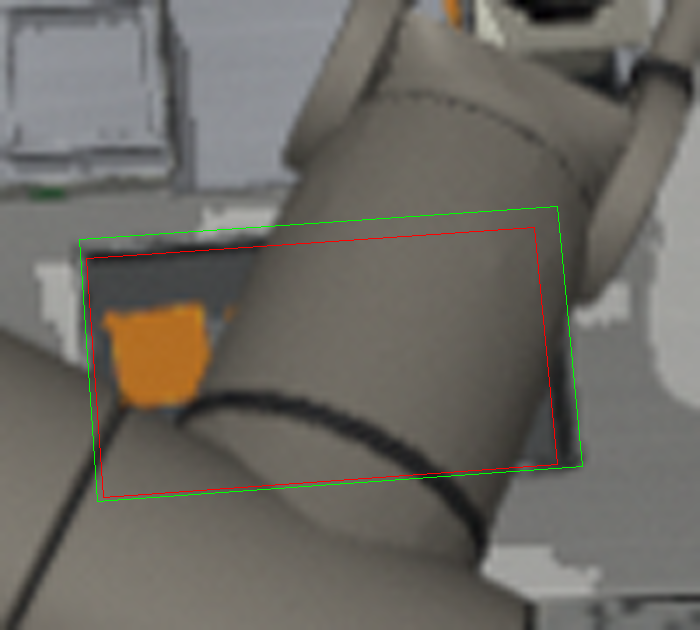

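```bash
python3 -c "
from plan import *
plan([(0.467,-0.2025,0.135)],step=32)
"
```

```text
6 rows; from [ 0.6171 -0.2501  0.1878] [-3.13   0.013  1.616] t 49.33 open 0.0662 F [ 0.1 -0.   0.7]
{"offset": [9, -25, 9], "rotation": [-0.002, 0.002, -0.0]},
{"offset": [9, -25, 9], "rotation": [-0.002, 0.002, -0.0]},
{"offset": [9, -25, 9], "rotation": [-0.002, 0.002, -0.0]},
{"offset": [9, -25, 9], "rotation": [-0.002, 0.002, -0.0]},
{"offset": [9, -25, 9], "rotation": [-0.002, 0.002, -0.0]},
{"offset": [9, -25, 9], "rotation": [-0.002, 0.002, -0.0]},
```

Request:
{"op": "apply_moves", "data": {
  "motion": [
    {"offset": [5, -15, 2], "rotation": [-0.002, 0.002, 0]},
    {"offset": [9, -28, 6], "rotation": [-0.002, 0.002, 0]},
    {"offset": [10, -32, 8], "rotation": [-0.002, 0.002, 0]},
    {"offset": [10, -32, 8], "rotation": [-0.002, 0.002, 0]},
    {"offset": [8, -24, 8], "rotation": [0, 0, 0]},
    {"offset": [5, -14, 8], "rotation": [0, 0, 0]},
    {"offset": [2, -5, 8], "rotation": [0, 0, 0]},
    {"offset": [0, 0, 4], "rotation": [0, 0, 0]},
    {"offset": [0, 0, 0], "rotation": [0, 0, 0]},
    {"offset": [0, 0, 0], "rotation": [0, 0, 0]}
  ]
}}

```text
time: 50.17
tool_pos: [0.4549, -0.204, 0.1256]
tool_rot: [-3.127, -0.004, 1.616]
contact_force: [0.2, 0.5, -0.3]
opening: 0.0665
```

```bash
python3 -c "
from plan import *
plan([(0.467,-0.2025,0.083)],step=32)
"
```

```text
2 rows; from [ 0.4549 -0.204   0.1256] [-3.127 -0.004  1.616] t 50.17 open 0.0665 F [ 0.2  0.5 -0.3]
{"offset": [0, 6, 21], "rotation": [-0.007, -0.002, -0.0]},
{"offset": [0, 6, 21], "rotation": [-0.007, -0.002, -0.0]},
```

Request:
{"op": "apply_moves", "data": {
  "motion": [
    {"offset": [0, 6, 0], "rotation": [-0.007, -0.002, 0]},
    {"offset": [0, 5, 0], "rotation": [-0.007, -0.002, 0]},
    {"offset": [0, 0, 0], "rotation": [0, 0, 0]},
    {"offset": [0, 0, 0], "rotation": [0, 0, 0]}
  ]
}}

```text
time: 50.5
tool_pos: [0.4699, -0.2046, 0.1259]
tool_rot: [3.138, 0.002, 1.616]
contact_force: [0.1, 0.1, 0.4]
opening: 0.0664
```

Request:
{"op": "apply_moves", "data": {
  "motion": [
    {"offset": [2, -2, 8], "rotation": [0, 0, 0]},
    {"offset": [0, 0, 14], "rotation": [0, 0, 0]},
    {"offset": [0, 0, 11], "rotation": [0, 0, 0]},
    {"offset": [0, 0, 5], "rotation": [0, 0, 0]},
    {"offset": [0, 0, 1], "rotation": [0, 0, 0]}
  ]
}}

```text
time: 50.92
tool_pos: [0.4688, -0.2026, 0.0851]
tool_rot: [3.135, 0.004, 1.617]
contact_force: [-0.5, 0.5, 0.5]
opening: 0.0661
```

Request:
{"op": "apply_moves", "data": {
  "motion": [
    {"offset": [0, 0, 1], "rotation": [0.004, 0.002, 0]},
    {"offset": [0, 0, 0], "rotation": [0, 0, 0]},
    {"offset": [0, 0, 0], "rotation": [0, 0, 0]},
    {"offset": [0, 0, 0], "rotation": [0, 0, 0]},
    {"offset": [0, 0, 0], "rotation": [0, 0, 0]},
    {"offset": [0, 0, 0], "rotation": [0, 0, 0]}
  ],
  "grip": 1
}}

```text
time: 51.42
tool_pos: [0.469, -0.2027, 0.0848]
tool_rot: [3.139, 0.002, 1.617]
contact_force: [-0.5, 1.0, -1.2]
opening: 0.0466
```

Request:
{"op": "apply_moves", "data": {
  "motion": [
    {"offset": [0, 0, -2], "rotation": [0, 0, 0]},
    {"offset": [3, 0, 0], "rotation": [0, 0, 0]},
    {"offset": [3, -1, 0], "rotation": [0, 0, 0]},
    {"offset": [1, 0, 0], "rotation": [0, 0, 0]},
    {"offset": [0, 0, 1], "rotation": [0, 0, 0]},
    {"offset": [0, 0, 0], "rotation": [0, 0, 0]}
  ]
}}

```text
time: 51.92
tool_pos: [0.4676, -0.1949, 0.0865]
tool_rot: [3.138, 0.003, 1.617]
contact_force: [-0.3, -0.2, -1.5]
opening: 0.0465
```

Request:
{"op": "apply_moves", "data": {
  "motion": [
    {"offset": [0, 0, 2], "rotation": [0, 0, 0]},
    {"offset": [0, 0, 1], "rotation": [0, 0, 0]}
  ]
}}

```text
time: 52.08
tool_pos: [0.4678, -0.1949, 0.0839]
tool_rot: [3.138, 0.003, 1.618]
contact_force: [-3.6, 2.6, 14.3]
opening: 0.0464
```

Down on the floor. Release, lift, then re-measure.

Request:
{"op": "apply_moves", "data": {
  "motion": [
    {"offset": [0, 0, -1], "rotation": [0, 0, 0]},
    {"offset": [0, 0, 0], "rotation": [0, 0, 0]},
    {"offset": [0, 0, 0], "rotation": [0, 0, 0]},
    {"offset": [0, 0, -18], "rotation": [0, 0, 0]},
    {"offset": [0, 0, -30], "rotation": [0, 0, 0]},
    {"offset": [0, 0, -25], "rotation": [0, 0, 0]},
    {"offset": [0, 0, -5], "rotation": [0, 0, 0]},
    {"offset": [0, 0, 0], "rotation": [0, 0, 0]}
  ],
  "grip": 0.28
}}

```text
time: 52.75
tool_pos: [0.4668, -0.1947, 0.1638]
tool_rot: [3.141, 0.001, 1.617]
contact_force: [0.4, 0.0, -0.5]
opening: 0.0659
```

```bash
python3 tubs.py;  python3 -c "
from plan import *
plan([(0.620,-0.261,0.13)],step=34)
"
```

```text
[ 0.4668 -0.1947  0.1638] [3.141e+00 1.000e-03 1.617e+00] 52.75 0.0659 [ 0.4  0.  -0.5]
top 153 [350.7 206. ] [ 0.6198 -0.2603  0.044 ] [ 0.6198 -0.2597  0.044 ]
top 166 [302.6 250.4] [ 0.4675 -0.0833  0.044 ] [ 0.4673 -0.0825  0.044 ]
scene 373 [281.1 294.1] [ 0.4694 -0.1874  0.044 ] [ 0.4679 -0.1844  0.044 ]
scene 252 [348.3 290.6] [ 0.6198 -0.2632  0.044 ] [ 0.6197 -0.2632  0.044 ]
tz528
6 rows; from [ 0.4663 -0.1944  0.1624] [-3.14  -0.     1.617] t 52.85 open 0.0666 F [-0.4  0.2 -0. ]
{"offset": [-12, 25, 5], "rotation": [0.0, 0.0, 0.0]},
{"offset": [-12, 25, 5], "rotation": [0.0, 0.0, 0.0]},
{"offset": [-12, 25, 5], "rotation": [0.0, 0.0, 0.0]},
{"offset": [-12, 25, 5], "rotation": [0.0, 0.0, 0.0]},
{"offset": [-12, 25, 5], "rotation": [0.0, 0.0, 0.0]},
{"offset": [-12, 25, 5], "rotation": [0.0, 0.0, 0.0]},
```

Request:
{"op": "apply_moves", "data": {
  "motion": [
    {"offset": [-7, 15, 0], "rotation": [0, 0, 0]},
    {"offset": [-13, 27, 0], "rotation": [0, 0, 0]},
    {"offset": [-15, 30, 2], "rotation": [0, 0, 0]},
    {"offset": [-15, 30, 3], "rotation": [0, 0, 0]},
    {"offset": [-11, 24, 4], "rotation": [0, 0, 0]},
    {"offset": [-7, 16, 3], "rotation": [-0.004, 0, 0]},
    {"offset": [-3, 5, 0], "rotation": [-0.004, 0, 0]},
    {"offset": [0, 0, 0], "rotation": [0, 0, 0]}
  ]
}}

```text
time: 53.52
tool_pos: [0.6165, -0.2579, 0.1327]
tool_rot: [-3.129, -0.012, 1.616]
contact_force: [-1.0, 0.0, 0.7]
opening: 0.0662
```

```bash
python3 -c "
from plan import *
plan([(0.620,-0.2615,0.082)],step=24)
"
```

```text
3 rows; from [ 0.6165 -0.2579  0.1327] [-3.129 -0.012  1.616] t 53.52 open 0.0662 F [-1.   0.   0.7]
{"offset": [-1, 1, 17], "rotation": [-0.004, -0.004, 0.0]},
{"offset": [-1, 1, 17], "rotation": [-0.004, -0.004, 0.0]},
{"offset": [-1, 1, 17], "rotation": [-0.004, -0.004, 0.0]},
```

Request:
{"op": "apply_moves", "data": {
  "motion": [
    {"offset": [-4, 4, 5], "rotation": [-0.006, -0.006, 0]},
    {"offset": [-3, 3, 13], "rotation": [-0.006, -0.005, 0]},
    {"offset": [0, 0, 14], "rotation": [0, 0, 0]},
    {"offset": [0, 0, 7], "rotation": [0, 0, 0]},
    {"offset": [0, 0, 1], "rotation": [0, 0, 0]}
  ]
}}

```text
time: 53.93
tool_pos: [0.6197, -0.2633, 0.0875]
tool_rot: [-3.136, -0.004, 1.616]
contact_force: [-1.3, -0.3, -0.6]
opening: 0.0662
```

Request:
{"op": "apply_moves", "data": {
  "motion": [
    {"offset": [2, 0, 4], "rotation": [-0.004, -0.003, 0]},
    {"offset": [0, 0, 1], "rotation": [0, 0, 0]},
    {"offset": [0, 0, 0], "rotation": [0, 0, 0]},
    {"offset": [0, 0, 0], "rotation": [0, 0, 0]}
  ]
}}

```text
time: 54.27
tool_pos: [0.6185, -0.2606, 0.0829]
tool_rot: [-3.14, -0.001, 1.616]
contact_force: [0.1, 0.0, 0.3]
opening: 0.0659
```

Request:
{"op": "apply_moves", "data": {
  "motion": [
    {"offset": [0, 1, 0], "rotation": [0, 0, 0]},
    {"offset": [0, 0, 0], "rotation": [0, 0, 0]},
    {"offset": [0, 0, 0], "rotation": [0, 0, 0]},
    {"offset": [0, 0, 0], "rotation": [0, 0, 0]},
    {"offset": [0, 0, 0], "rotation": [0, 0, 0]},
    {"offset": [0, 0, 0], "rotation": [0, 0, 0]}
  ],
  "grip": 1
}}

```text
time: 54.77
tool_pos: [0.6205, -0.2609, 0.0852]
tool_rot: [3.14, 0.001, 1.616]
contact_force: [0.0, -0.7, -1.2]
opening: 0.0466
```

Request:
{"op": "apply_moves", "data": {
  "motion": [
    {"offset": [0, 0, -12], "rotation": [0, 0, 0]},
    {"offset": [0, 0, -26], "rotation": [0, 0, 0]},
    {"offset": [0, 0, -30], "rotation": [0, 0, 0]},
    {"offset": [0, -15, -10], "rotation": [0, 0, 0]},
    {"offset": [1, -28, 0], "rotation": [0, 0, 0]},
    {"offset": [1, -34, 0], "rotation": [0, 0, 0]},
    {"offset": [1, -34, 0], "rotation": [0, 0, 0]},
    {"offset": [1, -22, 0], "rotation": [0, 0, 0]},
    {"offset": [0, -12, 0], "rotation": [0, 0, 0]},
    {"offset": [0, -4, 0], "rotation": [0, 0, 0]},
    {"offset": [0, 0, 0], "rotation": [0, 0, 0]},
    {"offset": [0, 0, 0], "rotation": [0, 0, 0]}
  ]
}}

```text
time: 55.77
tool_pos: [0.4667, -0.2635, 0.1748]
tool_rot: [3.134, 0.007, 1.617]
contact_force: [0.8, 0.8, -0.6]
opening: 0.0464
```

```bash
python3 -c "
from ov import *
s=L(); plan([(0.469,-0.2495,0.135)],step=24); x,y,z=s['tool_pos']
overlay('scene','c23.png',[(x,y,z-.0412),(x,y,z-.0812)],(240,340,240,340),6)
"
```

```text
[ 0.4667 -0.2635  0.1748] [3.134 0.007 1.617] 55.77 0.0464 [ 0.8  0.8 -0.6]
2 rows; from [ 0.4667 -0.2635  0.1748] [3.134 0.007 1.617] t 55.77 open 0.0464 F [ 0.8  0.8 -0.6]
{"offset": [7, 1, 20], "rotation": [0.004, 0.003, 0.001]},
{"offset": [7, 1, 20], "rotation": [0.004, 0.003, 0.001]},
```

View pics/c23.png

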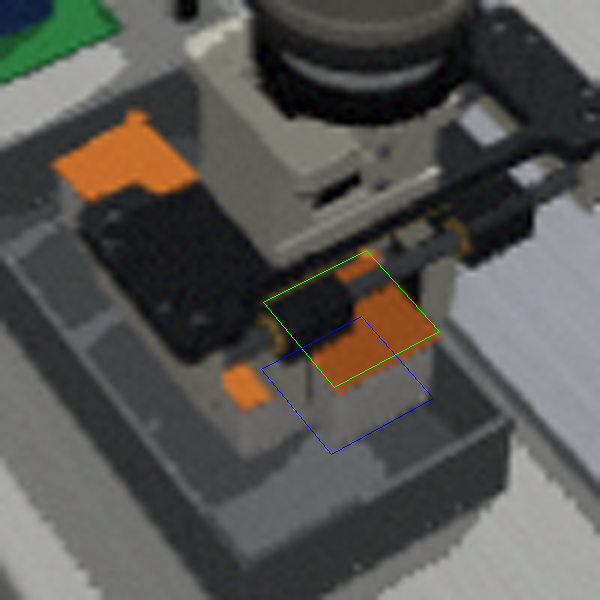

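Request:
{"op": "apply_moves", "data": {
  "motion": [
    {"offset": [6, -2, 5], "rotation": [0.004, 0.003, 0]},
    {"offset": [5, -2, 10], "rotation": [0.003, 0.003, 0]},
    {"offset": [2, 0, 8], "rotation": [0, 0, 0]},
    {"offset": [0, 0, 0], "rotation": [0, 0, 0]},
    {"offset": [0, 0, 0], "rotation": [0, 0, 0]}
  ]
}}

```text
time: 56.23
tool_pos: [0.4646, -0.2487, 0.1482]
tool_rot: [3.141, -0.0, 1.62]
contact_force: [0.3, -0.5, -0.5]
opening: 0.0463
```

Request:
{"op": "apply_moves", "data": {
  "motion": [
    {"offset": [-1, 3, 8], "rotation": [0, 0, 0]},
    {"offset": [0, 1, 14], "rotation": [0, 0, 0]},
    {"offset": [0, 0, 12], "rotation": [0, 0, 0]},
    {"offset": [0, 0, 4], "rotation": [0, 0, 0]},
    {"offset": [0, 0, 0], "rotation": [0, 0, 0]}
  ]
}}

```text
time: 56.65
tool_pos: [0.4705, -0.2498, 0.107]
tool_rot: [3.14, 0.0, 1.621]
contact_force: [-1.6, -0.9, -0.3]
opening: 0.0463
```

Request:
{"op": "apply_moves", "data": {
  "motion": [
    {"offset": [0, 0, 8], "rotation": [0, 0, 0.003]},
    {"offset": [0, 0, 8], "rotation": [0, 0, 0]},
    {"offset": [0, 0, 4], "rotation": [0, 0, 0]},
    {"offset": [0, 0, 1], "rotation": [0, 0, 0]}
  ]
}}

```text
time: 56.98
tool_pos: [0.4713, -0.2505, 0.0848]
tool_rot: [3.139, 0.002, 1.618]
contact_force: [0.8, 1.3, 7.7]
opening: 0.046
```

Contact; release and lift well clear.

Request:
{"op": "apply_moves", "data": {
  "motion": [
    {"offset": [0, 0, -1], "rotation": [0, 0, 0]},
    {"offset": [0, 0, 0], "rotation": [0, 0, 0]},
    {"offset": [0, 0, 0], "rotation": [0, 0, 0]},
    {"offset": [0, 0, -18], "rotation": [0, 0, 0]},
    {"offset": [0, 0, -30], "rotation": [0, 0, 0]},
    {"offset": [0, 0, -36], "rotation": [0, 0, 0]},
    {"offset": [0, 0, -36], "rotation": [0, 0, 0]},
    {"offset": [0, -10, -36], "rotation": [0, 0, 0]},
    {"offset": [0, -10, -36], "rotation": [0, 0, 0]},
    {"offset": [0, -10, -30], "rotation": [0, 0, 0]},
    {"offset": [0, 0, -10], "rotation": [0, 0, 0]}
  ],
  "grip": 0.28
}}

```text
time: 57.9
tool_pos: [0.4386, -0.2508, 0.3282]
tool_rot: [3.141, 0.0, 1.618]
contact_force: [0.8, -0.8, 0.2]
opening: 0.0659
```

```bash
python3 tubs.py; python3 -c "
from plan import *
for n in ('scene','top'):
  p=shot(n,n+'24.png')
  for q in ('punch_mid','sleeve_mid','frame_mid','clamp_handle','tape_roll','nozzle','label_roll'):
    for d in tip_of(q,p)[:1]: print(n,q,np.round(d['location'],3),round(d['score'],2))
b=cv2.resize(cv2.imread('pics/scene24.png')[110:390,150:430],None,fx=2.1,fy=2.1);cv2.imwrite('pics/c24.png',b)
"
```

```text
[ 0.4386 -0.2508  0.3282] [3.141 0.    1.618] 57.9 0.0659 [ 0.8 -0.8  0.2]
top 161 [320.1 250.1] [ 0.4666 -0.1443  0.044 ] [ 0.4665 -0.1443  0.044 ]
top 160 [334.5 249.1] [ 0.4684 -0.1947  0.044 ] [ 0.4692 -0.1951  0.044 ]
top 30 [345.7 244.2] [ 0.4841 -0.2349  0.044 ] [ 0.4814 -0.2357  0.044 ]
top 165 [302.5 250.3] [ 0.4676 -0.0832  0.044 ] [ 0.4676 -0.0827  0.044 ]
scene 234 [260.5 268. ] [ 0.467  -0.0861  0.044 ] [ 0.4669 -0.0862  0.044 ]
scene 529 [277.5 290.7] [ 0.4672 -0.1736  0.044 ] [ 0.4676 -0.1733  0.044 ]
scene 292 [295.8 312.4] [ 0.4713 -0.2527  0.044 ] [ 0.4713 -0.253   0.044 ]
tz580
scene punch_mid [ 0.469 -0.086  0.025] 0.53
scene sleeve_mid [0.46  0.175 0.038] 0.91
scene frame_mid [0.47  0.082 0.028] 0.79
scene clamp_handle [ 0.503 -0.426 -0.001] 0.74
scene tape_roll [ 0.587  0.169 -0.004] 0.86
scene nozzle [ 0.584  0.346 -0.002] 0.41
scene label_roll [ 0.506 -0.425 -0.005] 0.91
top punch_mid [0.468 0.274 0.034] 0.69
top sleeve_mid [0.462 0.177 0.044] 0.66
top frame_mid [0.47  0.081 0.028] 0.44
top clamp_handle [0.689 0.047 0.206] 0.62
top tape_roll [0.584 0.177 0.002] 0.55
top nozzle [0.578 0.35  0.002] 0.58
```

View pics/c24.png

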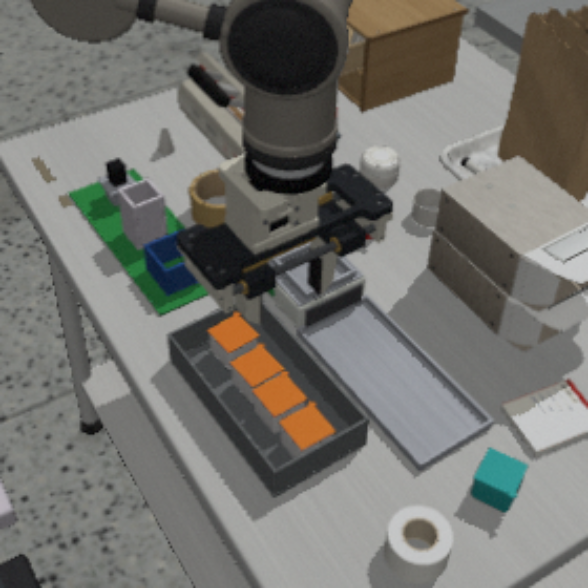

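Request:
{"op": "apply_moves", "data": {
  "motion": [
    {"offset": [-20, 0, -15], "rotation": [0, 0, 0]},
    {"offset": [-35, 0, -15], "rotation": [0, 0, 0]},
    {"offset": [-35, 0, 0], "rotation": [0, 0, 0]},
    {"offset": [-35, 0, 0], "rotation": [0, 0, 0]},
    {"offset": [-20, 0, 0], "rotation": [0, 0, 0]},
    {"offset": [-5, 0, 0], "rotation": [0, 0, 0]},
    {"offset": [0, 0, 0], "rotation": [0, 0, 0]},
    {"offset": [0, 0, 0], "rotation": [0, 0, 0]}
  ]
}}

```text
time: 59.47
tool_pos: [0.4462, -0.4044, 0.3526]
tool_rot: [-3.136, -0.006, 1.622]
contact_force: [-0.9, 1.0, 0.3]
opening: 0.0665
```

```bash
python3 tubs.py; python3 -c "
from plan import *
for n in ('scene','top'):
  p=shot(n,n+'25.png')
  for q in ('punch_mid','clamp_handle'):
    for d in tip_of(q,p)[:2]: print(n,q,np.round(d['location'],3),round(d['score'],2))
a=cv2.resize(cv2.imread('pics/top25.png')[150:290,150:430],None,fx=2,fy=2)
b=cv2.resize(cv2.imread('pics/scene25.png')[140:350,170:450],None,fx=2,fy=2);cv2.imwrite('pics/c25.png',np.vstack([b,a[:170]]))
"
```

```text
[ 0.4462 -0.4044  0.3526] [-3.136 -0.006  1.622] 59.47 0.0665 [-0.9  1.   0.3]
top 167 [350.3 247.7] [ 0.4714 -0.2503  0.044 ] [ 0.4718 -0.2502  0.044 ]
top 164 [334.7 249.2] [ 0.4679 -0.1952  0.044 ] [ 0.4688 -0.195   0.044 ]
top 167 [302.6 250.4] [ 0.4674 -0.0832  0.044 ] [ 0.4673 -0.0825  0.044 ]
top 163 [320.1 250.2] [ 0.4663 -0.1442  0.044 ] [ 0.4664 -0.1443  0.044 ]
scene 234 [260.5 268. ] [ 0.467  -0.0861  0.044 ] [ 0.4669 -0.0862  0.044 ]
scene 528 [277.6 290.7] [ 0.4672 -0.1738  0.044 ] [ 0.4678 -0.1737  0.044 ]
scene 290 [295.9 312.4] [ 0.4714 -0.2527  0.044 ] [ 0.4715 -0.2531  0.044 ]
tz595
scene punch_mid [0.466 0.27  0.033] 0.61
scene clamp_handle [0.694 0.043 0.206] 0.56
top punch_mid [0.466 0.271 0.035] 0.46
top clamp_handle [0.688 0.047 0.205] 0.7
top clamp_handle [0.468 0.274 0.035] 0.29
```

View pics/c25.png

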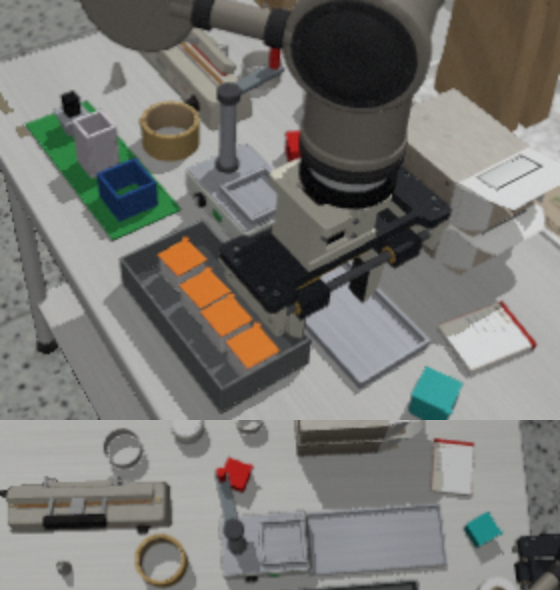

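All four tubs are in the tote, the three parts stand apart on the mat, and the clamp is open. The tray and nest are empty.

```bash
python3 -c "
from cell import *
print(hand_in())"
```

```text
the job is handed in; nothing more can be done
None
```

I swung the clamp arm open to about 1.65 rad. Then I took the punch, the sleeve and the blue frame off in that order and stood them about 0.1 m apart on the green mat. All four tubs went from the tray into the grey tote. I handed the job in at about 60 s, and no verdict was reported.

**One placing went wrong:** the fourth tub caught on something at the end of the tote and tilted in the grip, pushing with about 8 N. I set it back in the tray, moved the third tub about 8 mm to make room, and placed the fourth again without contact until it reached the floor.

**Last checks:**
- **Top camera:** it shows all four orange lids lying flat in the tote.
- **Scene camera:** two neighbouring lids merge into one blob here, so this view does not show them separately.
- **Mat, clamp and sealer:** both cameras show the punch on the mat and the clamp handle at about (0.69, 0.045). The sleeve and frame are on the mat, and the tray and nest are empty.
- **Bystanders:** the tape roll, nozzle and label roll were found where they started to within the networks' error, and the red and turquoise look-alikes were not touched. The label roll's final position was read by one camera only.
- **Misreadings:** some trained-network reports were wrong, such as taking a tub for the punch or the label roll for the clamp handle. The pictures did not bear these out.

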